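# Re-shoe and set a case lane

## Robot

A 7-joint arm with a two-finger parallel gripper is mounted at the origin on a cart in front of the work surface, level with it; the furniture and walls round the work are solid. World frame = base frame: x ahead of the robot, y to its left, z up, the work surface at z = 0. Lengths are in m, angles in rad, forces in N, time in s.
With the tool pointing down it reaches from about 0.4 to 0.85 m from the base axis. Payload 4.4 kg.
Tool frame: the origin (TCP) lies between the finger pads; the fingertips stand 11 mm ahead of it and the grasp point (between the pads) lies 8 mm behind it; z points along the fingers, y is the line along which they close (so a half turn about z gives the same grasp; the last joint's range is limited). The gripper opens to 94 mm and grips with 3 to 60 N. Pads are 16 mm wide; open, the fingers measure 119 mm over their backs; the gripper's body (75 mm by 177 mm) begins 78 mm behind the grasp point.
Start: joints at [1.201, 0.628, 0.038, 1.517, -0.027, 0.996, -0.02], TCP at [0.194, -0.62, 0.216] pointing down, gripper open.
Joint ranges: [-3.06, 3.06], [-0.37, 2.12], [-1.25, 1.32], [0.18, 2.47], [-1.1, 4.24], [0.23, 1.98], [-2.94, 2.94]. Speed limits (rad/s): [2.57, 2.57, 3.14, 3.14, 3.14, 3.14, 3.14].

## Interface

Orientations are given as a 3x3 rotation matrix whose columns are the frame's x, y, z axes.
In Python, from workcell import * gives the robot as it stands.
- The arm moves only by the tool apply_moves, never from a script. Its argument "rows" is a list of rows, each an object of numbers: "x", "y", "z": the shift along the tool's x, y, z in mm; "rx", "ry", "rz": the turn, a rotation vector about the tool's x, y, z in units of 8 degrees (1.0 is 8 degrees); "gripper": the opening, from 0 (shut) to 1 (fully open). A call has 1 to 5 rows; each row shifts and turns the commanded pose from where the row before left it, along the tool's axes as they then stand; what a row does not reach is not made up. A row lasts 1/8 s, in which the tool goes at most 62.5 mm and 10.7 degrees, less where a joint would pass 70% of its speed; a pose out of reach is approached as far as the arm can. A call is refused whole if a number of a shift passes 62.5 or a number of a turn 1, either way. A call with a gripper value outside its range is refused whole. The fingers move at their own pace and stop on an object; "newtons" is the grip in N (left out, the last holds). Time passes only in rows, so rows that do not move let the fingers close. It gives the time, the measured TCP pose, the force, the opening and the grip force at its end, in the units of the state.
- state(): the state, without advancing time (a new reading comes with each control period).
- grab_frame(name): name is "scene" or "top"; returns the picture (420x560x3 uint8, red, green, blue); there is no depth.
- camera_params(name): a dict with "intrinsics" (3x3 intrinsics, pixels), "dist" ([k1, k2, p1, p2, k3] as OpenCV has them; the pictures are not rectified), "R" (3x3) and "t" (3): a world point X has camera coordinates R X + t. Camera axes: x right, y down, z forward; pixel columns grow to the right and rows downward; lengths in m; the calibration is good to about 2 mm. A picture is of the moment at which its call begins. camera_params takes no time and is no camera call.
- sign_off(): hands the job in; it is judged then, once.
The state is a dict: "time_s": time; "joint_positions": joint angles; "joint_vel": joint speeds; "effort": joint torques, N m; "position": TCP position; "orientation": TCP orientation; "contact_force": force on the tool from outside, world axes, zero at the start; "moment": the same for the moment, N m; "finger_gap": finger opening in m; "finger_force": force on a finger pad.
Only numpy, scipy, OpenCV 4.12 (cv2) and the standard library are available. Lean on these libraries where they do the work, as an engineer would, in place of code of your own. Each camera call takes 0.05 s, during which the arm holds its last target. There are 200 camera calls.

## Task

Get the pricing lane ready: hook every grey wear shoe sideways over the guide rod through its open side and let it down to hang there with its back on the rail, one facing the black roller, the others beside it. Only then turn the eccentric bolt so that the gauge's thin nose slides freely between roller and shoe but its thick part would not, and check this with the gauge standing on the base plate, flat side along the shoes. Finally stand the gauge on the table clear of the lane, and leave the blue video case standing upright, lengthwise in the lane, between roller and shoe.

Things in the scene. Friction and masses are not known exactly. Their poses are not given: they have to be found in the camera images.
- lane: Pricing lane, fixed: aluminium base plate, x -80 to +64, y -128 to +128, top at z = 8 mm. Origin at table height, mid-lane. y runs along the lane, x across it from the roller (near side) to the rod (far side), z up. The black roller, 50 mm wide, z = 12 to 40 mm, spins freely on the eccentric bolt. A low end stop crosses the lane at y = +122 mm (to z = 42).
- lane_rod (a point): Middle of the guide rod, on its axis (lane x = +32, y = 0, z = 57 mm). The steel rod is 12 mm thick, runs along y, free from y = -107 to +107 mm between two dark posts that rise to z = 76 mm.
- lane_rail (a point): Middle of the lane-side face of the aluminium backing rail, below and behind the rod (lane x = +44, z = 25 mm); the rail runs along y, z = 16 to 34 mm. The backs of hung shoes rest on it.
- lane_hung (a point): Where the origin of the shoe that faces the roller belongs when hung: lane x = +30, y = 0, z = 13 mm, its axes along the lane's; the others hang likewise beside it (68 mm apart is handy). A hung shoe's front face is at lane x = +16 mm, its rib's top at z = 96 mm.
- cam (a joint): Eccentric bolt, 0 to 3.1 rad, growing counter-clockwise from above; stiff (0.3 N m), stays put. Vertical axis at lane x = -41.5, y = +8 mm. The roller's centre lies 8 mm off it, on the side of the head's longer wing: at 0 to lane -x, at 1.57 to -y. Gap from roller to a hung shoe = 32.5 mm + 8 mm x cos(angle). Starts too wide, at 0.2 to 0.8.
- cam_head (a point): Grip point of the bolt's head, on the axis, 63 mm over the table. The head is an upright flat key 12 mm thick, z = 44 to 72 mm, that turns with the bolt; its x axis runs along the key, which reaches 29 mm to -x (roller's side) and 19 mm to +x.
- shoe1: Grey C-shaped wear shoe (2 or 3 equal ones), upright, 120 g; origin mid-underside. x -14..+14, y -30..+30, z 0..60 mm. Grip rib on top: x -4..+8, y -22..+22, z 60..83. Open at +x: mouth z 22..42 leads into a throat x -5..+9 that rises to z = 50 behind a 5 mm lip: the rod's seat. Bring it to the rod 12 mm higher than it will hang, move +x, let down.
- shoe2: Grey C-shaped wear shoe (2 or 3 equal ones), upright, 120 g; origin mid-underside. x -14..+14, y -30..+30, z 0..60 mm. Grip rib on top: x -4..+8, y -22..+22, z 60..83. Open at +x: mouth z 22..42 leads into a throat x -5..+9 that rises to z = 50 behind a 5 mm lip: the rod's seat. Bring it to the rod 12 mm higher than it will hang, move +x, let down.
- shoe3: Grey C-shaped wear shoe (2 or 3 equal ones), upright, 120 g; origin mid-underside. x -14..+14, y -30..+30, z 0..60 mm. Grip rib on top: x -4..+8, y -22..+22, z 60..83. Open at +x: mouth z 22..42 leads into a throat x -5..+9 that rises to z = 50 behind a 5 mm lip: the rod's seat. Bring it to the rod 12 mm higher than it will hang, move +x, let down.
- gauge: Steel setting gauge, 350 g, 32 mm high, upright; origin on its underside below the grip. Nose to +y: x -15..+15, from y = +5 to the round tip at +50 mm; thick part x -20..+15, y -45..+5. Side x = +15 is flat and goes along the shoes, the step faces the roller, so it enters from the lane's -y end. Grip: black bar 18 x 18 mm over the origin, z = 76 to 122 mm.
- gauge_nose (a point): The middle of the gauge's nose, 25 mm in front (+y) of its origin, 16 mm over its underside.
- case: Blue video case with red edge, standing upright: 105 mm long (x), 28 mm thick (y), 120 mm tall, 160 g; origin mid-underside. Take it from above across its thickness.
- roll_masking: Bystander: roll of masking tape lying flat, 104 mm wide, 25 mm high; origin mid-underside. Leave it where it stands.
- drink: Bystander: drink can, 53 mm wide, 134 mm tall; origin mid-underside. Leave it where it stands.

How it is judged:
On the way, in this order (a step that is already met when the one before it is completed fails the run):
1. all shoes that are there hang on the rod, one of them facing the roller (x of shoe1 in the frame of lane between 0.024 and 0.036 m and z of shoe1 in the frame of lane between 0.008 and 0.018 m and y of shoe1 in the frame of lane between -0.09 and 0.09 m and angle between each of shoe1, shoe2, shoe3's own z axis and vertical below 0.12 rad and angle between the y axis of each of shoe1, shoe2, shoe3 and the y axis of lane, either way round below 0.12 rad and x of shoe2 in the frame of lane between 0.024 and 0.036 m and z of shoe2 in the frame of lane between 0.008 and 0.018 m and y of shoe2 in the frame of lane between -0.09 and 0.09 m and x of shoe3 in the frame of lane between 0.024 and 0.036 m and z of shoe3 in the frame of lane between 0.008 and 0.018 m and y of shoe3 in the frame of lane between -0.09 and 0.09 m and (y of shoe1 in the frame of lane between -0.024 and 0.024 m or y of shoe2 in the frame of lane between -0.024 and 0.024 m or y of shoe3 in the frame of lane between -0.024 and 0.024 m)), for 0.3 s.
2. the bolt is set and the gauge's nose stands between roller and shoe, low on the base plate, along the lane and not forced (value of joint cam between 1.25 and 1.89 rad and y of gauge_nose in the frame of lane between -0.02 and 0.025 m and x of gauge_nose in the frame of lane between -0.006 and 0.006 m and z of gauge_nose in the frame of lane between 0.019 and 0.031 m and angle between the y axis of gauge and the y axis of lane, either way round below 0.1 rad and contact force between gauge and lane below 15 N), for 0.2 s.
At the end, for the whole second after the job is handed in: Every shoe there hangs on the rod (6 mm across, 5 mm in height, 0.12 rad), one within 24 mm of the lane's middle; bolt at 1.25 to 1.89 rad (gap 30 to 35 mm); case upright on the plate between roller and shoe (8 mm across, 35 mm along); gauge upright on the table off the plate (all of step 1 and value of joint cam between 1.25 and 1.89 rad and x of case in the frame of lane between -0.008 and 0.008 m and y of case in the frame of lane between -0.035 and 0.035 m and z of case in the frame of lane between 0.004 and 0.013 m and angle between each of case, gauge's own z axis and vertical below 0.1 rad and angle between the x axis of case and the y axis of lane, either way round below 0.15 rad and linear speed of each of case, gauge below 0.02 m/s and height (world z) of gauge between -0.006 and 0.004 m and (x of gauge in the frame of lane below -0.1 m or x of gauge in the frame of lane above 0.09 m or y of gauge in the frame of lane below -0.15 m or y of gauge in the frame of lane above 0.15 m)); the robot touches nothing.
It fails at once if roll_masking knocked away (more than 5 cm) (distance of roll_masking from where it was at the start of the episode above 0.05 m).
It fails at once if drink knocked away (more than 5 cm) (distance of drink from where it was at the start of the episode above 0.05 m).
Of shoe1, shoe2, shoe3 only 2 to 3 are there at a start; the rules pass over those that are not, and their reading is None.
At some moment in a run one of gauge may be knocked a few centimetres aside while the robot is not near it.
It also fails if it takes over 208 s, if anything falls off the work surface, if the arm or the gripper's body presses on something with over 40 N, if the wrist force passes 120 N, or if a joint passes its speed limit or range.

## Working session

There is one attempt and no reset: what is moved stays moved. The work goes in short steps, Python scripts to look and compute and a tool call to move; the robot and the scene stay as the last step left them, time stands still between calls to the robot, and variables do not carry over. Pictures are saved under pics/ and viewed, at most 14 in all, crops included, and the job is handed in when it is done.

Besides the shell and the picture viewer there is one more tool, called after "Call:" by a JSON object that holds its "api" and its "payload". apply_moves: Moves the arm, as the interface text tells. Its arguments: {"type":"object","properties":{"rows":{"type":"array","items":{"type":"object","properties":{"x":{"type":"number"},"y":{"type":"number"},"z":{"type":"number"},"rx":{"type":"number"},"ry":{"type":"number"},"rz":{"type":"number"},"gripper":{"type":"number"}}}},"newtons":{"type":"number"}},"required":["rows"]}

```bash
ls; mkdir -p pics; python3 - <<'E'
from workcell import *
import cv2,numpy as np
for n in("scene","top"):
    f=grab_frame(n); cv2.imwrite(f"pics/{n}0.png",cv2.resize(f[:,:,::-1],(800,600)))
    np.save(f"pics/{n}0.npy",f)
    c=camera_params(n); print(n,np.round(c["intrinsics"],1).tolist(),c["dist"],np.round(-np.array(c["R"]).T@np.array(c["t"]),3),np.round(c["R"],3).tolist())
s=state();print(s["position"],np.round(s["orientation"],3).tolist(),s["finger_gap"],s["time_s"])
E
```

```text
pics
scene [[393.2, 0.0, 281.7], [0.0, 393.2, 210.7], [0.0, 0.0, 1.0]] [-0.04400992  0.          0.          0.          0.        ] [0.207 0.735 0.654] [[-0.883, -0.469, 0.0], [-0.273, 0.515, -0.813], [0.381, -0.718, -0.583]]
top [[432.6, 0.0, 281.8], [0.0, 432.6, 205.1], [0.0, 0.0, 1.0]] [-0.04065294  0.          0.          0.          0.        ] [0.481 0.024 1.184] [[-0.014, -1.0, -0.015], [-0.996, 0.016, -0.093], [0.093, 0.014, -0.996]]
[ 0.19426557 -0.61966766  0.21564524] [[0.954, 0.299, -0.001], [0.299, -0.954, 0.002], [-0.0, -0.002, -1.0]] 0.09386776506726327 0.1
```

View pics/scene0.png

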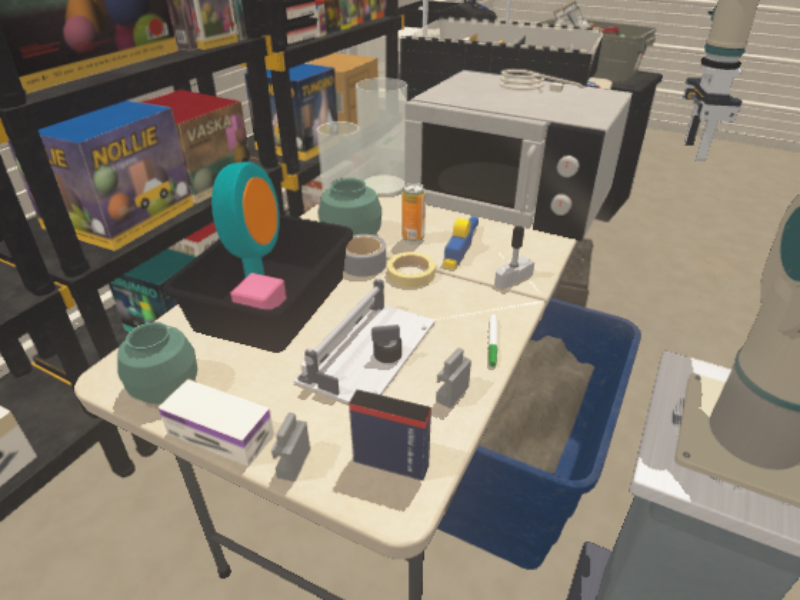

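View pics/top0.png

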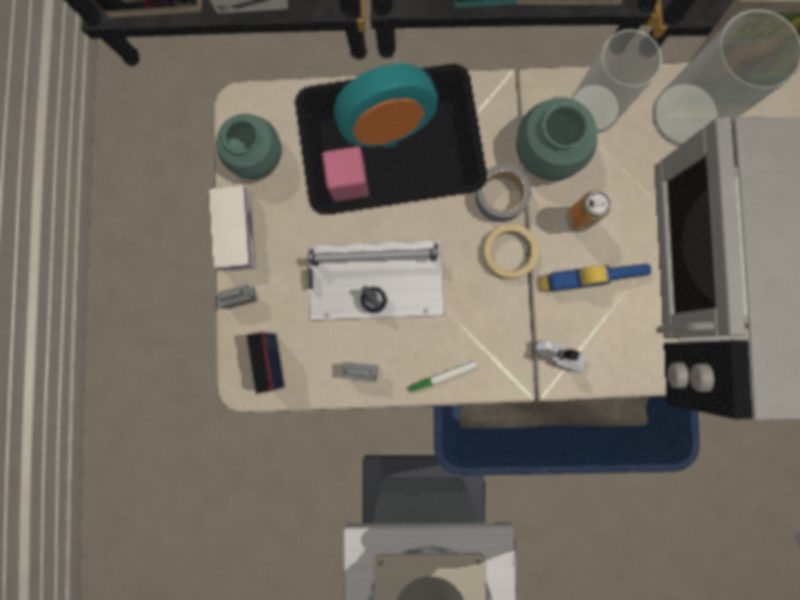

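The scene shows two shoes (top view (237,297) and (360,372)), the gauge (560,355), the case (265,362), the lane centre (375,280), tape (512,250) and can (590,210). I zoom in for measuring.

```bash
cat > h.py <<'E'
import numpy as np,cv2
from workcell import *
def ray(n,uv):
    c=camera_params(n);K=np.array(c["intrinsics"]);R=np.array(c["R"]);t=np.array(c["t"])
    p=cv2.undistortPoints(np.array(uv,float).reshape(-1,1,2),K,np.array(c["dist"]))[:,0]
    d=np.c_[p,np.ones(len(p))]@R
    return -R.T@t,d
def plane(n,uv,z):
    o,d=ray(n,uv);return o+d*((z-o[2])/d[:,2])[:,None]
def proj(n,X):
    c=camera_params(n);R=np.array(c["R"])
    return cv2.projectPoints(np.array(X,float).reshape(-1,1,3),cv2.Rodrigues(R)[0],np.array(c["t"]),np.array(c["intrinsics"]),np.array(c["dist"]))[0][:,0]
def tri(a,b):
    (o1,d1),(o2,d2)=ray("top",a),ray("scene",b);out=[]
    for x,y in zip(d1,d2):
        s=np.linalg.lstsq(np.c_[x,-y],o2-o1,rcond=None)[0]
        p,q=o1+s[0]*x,o2+s[1]*y;out.append(np.r_[(p+q)/2,np.linalg.norm(p-q)])
    return np.array(out)
def crop(n,f,x0,y0,x1,y1,k,out):
    im=cv2.resize(f[y0:y1,x0:x1,::-1],None,fx=k,fy=k,interpolation=cv2.INTER_CUBIC)
    for u in range((x0//20+1)*20,x1,20):cv2.putText(im,str(u),(int((u-x0)*k),9),0,.33,(0,0,255));cv2.line(im,(int((u-x0+.5)*k),10),(int((u-x0+.5)*k),16),(0,0,255))
    for v in range((y0//20+1)*20,y1,20):cv2.putText(im,str(v),(0,int((v-y0)*k)),0,.33,(0,0,255));cv2.line(im,(0,int((v-y0+.5)*k)),(6,int((v-y0+.5)*k)),(0,0,255))
    cv2.imwrite(out,im)
E
python3 - <<'E'
from h import *
t=np.load("pics/top0.npy");s=np.load("pics/scene0.npy")
crop("top",t,145,160,422,285,2.88,"pics/tc.png")
crop("scene",s,185,150,385,345,3,"pics/sc.png")
# base plate mask
hsv=cv2.cvtColor(t,cv2.COLOR_RGB2HSV)
for p in[(240,215),(290,215),(200,250),(300,250),(165,207),(250,261),(400,249)]: print(p,t[p[1],p[0]],hsv[p[1],p[0]])
E
```

```text
(240, 215) [187 183 176] [ 19  15 187]
(290, 215) [196 191 185] [ 16  14 196]
(200, 250) [159 148 129] [ 19  48 159]
(300, 250) [180 167 146] [ 19  48 180]
(165, 207) [82 82 79] [30  9 82]
(250, 261) [111 111 109] [ 30   5 111]
(400, 249) [39 38 39] [150   7  39]
```

View pics/tc.png

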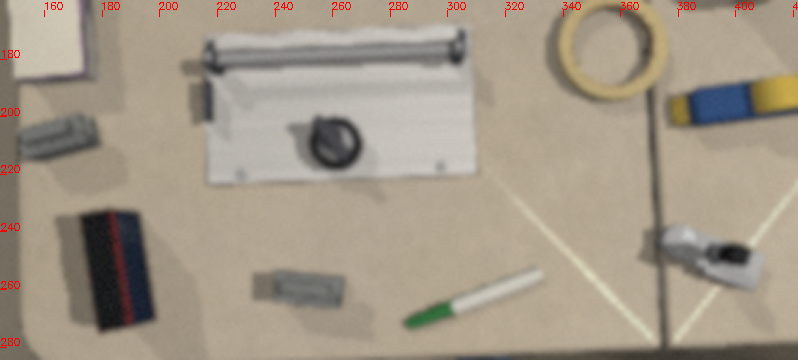

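View pics/sc.png

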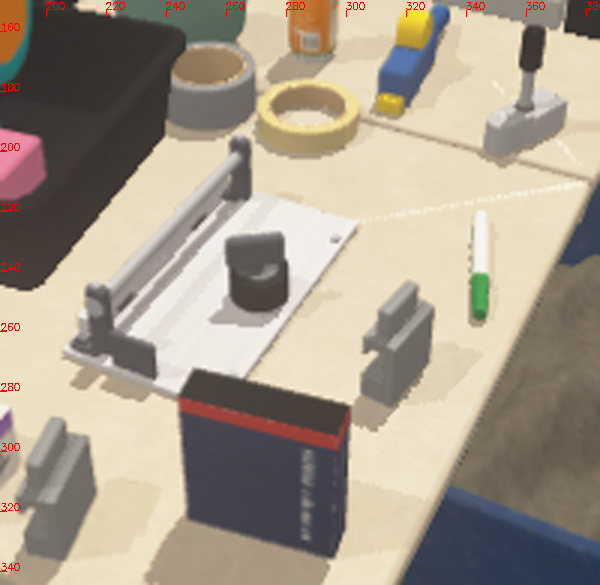

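The crops show shoe A (top native ~(251,260)), shoe B (~(165,209)), both mouths facing +x; gauge nose pointing image-left; plate corners ~(217,224),(311,220). The bolt key's longer wing points image-left/up in the scene view at ~(258,238).

```bash
cat > m.py <<'E'
from h import *
def seg(n,f,roi,fn):
    x0,y0,x1,y1=roi;hsv=cv2.cvtColor(f,cv2.COLOR_RGB2HSV).astype(int);m=np.zeros(f.shape[:2],np.uint8)
    m[y0:y1,x0:x1]=fn(*[hsv[y0:y1,x0:x1,i] for i in range(3)])*255
    c=max(cv2.findContours(m,cv2.RETR_EXTERNAL,cv2.CHAIN_APPROX_NONE)[0],key=cv2.contourArea)
    return c[:,0].astype(float),m
def rect(P):
    r=cv2.minAreaRect((P[:,:2]*1000).astype(np.float32));return np.round(r[0],1),np.round(r[1],1),round(r[2],1),np.round(cv2.boxPoints(r)).tolist()
E
python3 - <<'E'
from m import *
t=np.load("pics/top0.npy");s=np.load("pics/scene0.npy")
c,m=seg("top",t,(205,165,325,232),lambda h,s,v:(s<26)&(v>150))
P=plane("top",c,.008);print("plate",rect(P))
# edges
for nm,sel in(("near",(c[:,1]>217)&(c[:,0]>225)&(c[:,0]<305)),("right",(c[:,0]>300)&(c[:,1]>185)&(c[:,1]<218)),("left",(c[:,0]<225)&(c[:,1]>205)&(c[:,1]<222))):
    q=P[sel,:2]; l=cv2.fitLine(q.astype(np.float32),cv2.DIST_HUBER,0,.01,.01).ravel();print(nm,len(q),np.round(l,4),"ang",np.degrees(np.arctan2(l[1],l[0])))
# top brightness of shoes
g=cv2.cvtColor(t,cv2.COLOR_RGB2HSV)
for nm,r in(("A",(228,245,272,272)),("B",(145,192,185,220))):
    for lo in(0,105):
        c,m=seg("top",t,r,lambda h,s,v:(s<28)&(v>lo)&(v<150));
        print(nm,lo,len(c),"z83",rect(plane("top",c,.083)),"z60",rect(plane("top",c,.06))[:2])
    x0,y0,x1,y1=r
    print(g[y0+4:y1-4,x0:x1:2,2])
E
```

```text
plate (array([599.6,  92.4]), array([109.5, 254.6]), 1.8, [[541.0, 218.0], [549.0, -37.0], [658.0, -33.0], [650.0, 221.0]])
near 79 [ 0.021  -0.9998  0.5463  0.1192] ang -88.797935
right 32 [ 0.9997  0.0225  0.5932 -0.0329] ang 1.2916794
left 16 [ 1.000e+00 -5.000e-04  5.718e-01  2.180e-01] ang -0.029139046
A 0 61 z83 (array([444.4, 118.6]), array([59.6, 27.1]), 83.3, [[427.0, 91.0], [454.0, 87.0], [461.0, 147.0], [434.0, 150.0]]) z60 (array([443.6, 120.5]), array([60.9, 27.7]))
A 105 71 z83 (array([444.4, 118.6]), array([59.6, 27.1]), 83.3, [[427.0, 91.0], [454.0, 87.0], [461.0, 147.0], [434.0, 150.0]]) z60 (array([443.6, 120.5]), array([60.9, 27.7]))
[[175 176 179 177 177 178 180 182 179 177 178 179 175 178 174 177 175 176
  178 179 177 177]
 [178 177 180 179 177 176 180 179 180 178 177 178 177 176 175 178 176 174
  176 180 179 177]
 [179 177 179 179 178 178 179 181 180 178 176 177 179 178 174 176 175 175
  177 180 176 177]
 [179 178 180 180 179 177 173 175 173 174 175 175 177 177 174 176 176 176
  179 179 178 178]
 [179 179 177 175 173 169 158 152 151 157 165 171 169 170 171 174 1
[... 2684 characters left out ...]
  84 122
  166 174]
 [115 114 112  87 104  98  89  86  85  83  93  98 103 103 100  81  78 115
  162 174]
 [114 114 111  87  96  89  83  88  96  95 103 102 103  92  90  75  73 109
  157 172]
 [115 116 113  92 102  93  93  97 104 103 104  96  90  79  74  73  83 115
  156 167]
 [114 115 113  97 110 103 103 104 101  97  91  83  75  72  78  93 110 135
  156 160]
 [114 113 112  91 113 112 108  99  92  85  77  71  76  93 112 126 140 152
  158 157]
 [113 114 112  89 111 109  96  86  76  72  75  89 105 124 138 146 154 160
  158 159]
 [116 115 115  97 110  97  80  73  74  86 103 123 134 147 154 155 155 158
  159 159]
 [115 114 113 100 118 111  99  93  99 118 134 146 150 154 157 154 157 158
  159 159]]
```

```bash
cat > p.py <<'E'
import sys,json
from h import *
def plan(wps,q=None):
    """wps: list of (x,y,z,phi_deg,nrows); prints rows"""
    s=state();p=np.array(s["position"]);R=np.array(s["orientation"]);ph=np.degrees(np.arctan2(R[1,1],R[0,1]))
    print("t",round(s["time_s"],1),"at",np.round(p*1000,1),"phi",round(ph,1),"tilt",np.round(R[:2,2],3),"gap",round(s["finger_gap"]*1000,1),"F",np.round(s["contact_force"],1))
    for x,y,z,f,n in wps:
        g=np.array([x,y,z])
        for k in range(n):
            d=(g-p)*1000/(n-k);dr=(f-ph)/(n-k)
            c,sn=np.cos(np.radians(ph)),np.sin(np.radians(ph))
            r=[round(-sn*d[0]+c*d[1]),round(c*d[0]+sn*d[1]),round(-d[2]),round(-dr/8,2)]
            print(dict(zip(("x","y","z","rz"),r)))
            p=p+np.array([-sn*r[0]+c*r[1],c*r[0]+sn*r[1],-r[2]])/1000;ph-=r[3]*8
        print("--",np.round(p,4),round(ph,1))
if __name__=="__main__": plan(json.loads(sys.argv[1]))
E
python3 p.py "[[0.33,-0.25,0.2,-40,8],[0.4457,0.12,0.15,-6.7,7]]"
```

```text
t 0.1 at [ 194.3 -619.7  215.6] phi -72.6 tilt [-0.001  0.002] gap 93.9 F [-0.1  0.3  0.6]
{'x': 30, 'y': -39, 'z': 2, 'rz': np.float64(-0.51)}
{'x': 33, 'y': -37, 'z': 2, 'rz': np.float64(-0.51)}
{'x': 35, 'y': -34, 'z': 2, 'rz': np.float64(-0.51)}
{'x': 38, 'y': -32, 'z': 2, 'rz': np.float64(-0.51)}
{'x': 40, 'y': -29, 'z': 2, 'rz': np.float64(-0.51)}
{'x': 42, 'y': -26, 'z': 2, 'rz': np.float64(-0.51)}
{'x': 43, 'y': -23, 'z': 2, 'rz': np.float64(-0.51)}
{'x': 45, 'y': -20, 'z': 2, 'rz': np.float64(-0.5)}
-- [ 0.3305 -0.2499  0.1996] -40.0
{'x': 51, 'y': -21, 'z': 7, 'rz': np.float64(-0.6)}
{'x': 53, 'y': -17, 'z': 7, 'rz': np.float64(-0.59)}
{'x': 54, 'y': -13, 'z': 7, 'rz': np.float64(-0.6)}
{'x': 55, 'y': -8, 'z': 7, 'rz': np.float64(-0.59)}
{'x': 55, 'y': -4, 'z': 7, 'rz': np.float64(-0.6)}
{'x': 55, 'y': 1, 'z': 7, 'rz': np.float64(-0.59)}
{'x': 55, 'y': 6, 'z': 8, 'rz': np.float64(-0.6)}
-- [0.4459 0.1199 0.1496] -6.7
```

Call:
{"api": "apply_moves", "payload": {"rows": [{"x": 30,"y": -39,"z": 2,"rz": -0.5,"gripper": 1},{"x": 33,"y": -37,"z": 2,"rz": -0.5},{"x": 35,"y": -34,"z": 2,"rz": -0.5},{"x": 38,"y": -32,"z": 2,"rz": -0.5},{"x": 40,"y": -29,"z": 2,"rz": -0.5}]}}

```text
invalid input
```

Call:
{"api": "apply_moves", "payload": {"rows": [{"x": 42,"y": -26,"z": 2,"rz": -0.5},{"x": 43,"y": -23,"z": 2,"rz": -0.5},{"x": 45,"y": -20,"z": 2,"rz": -0.5},{"x": 51,"y": -21,"z": 7,"rz": -0.6},{"x": 53,"y": -17,"z": 7,"rz": -0.6}]}}

```text
invalid input
```

Call:
{"api": "apply_moves", "payload": {"rows": [{"x": 54,"y": -13,"z": 7,"rz": -0.6},{"x": 55,"y": -8,"z": 7,"rz": -0.6},{"x": 55,"y": -4,"z": 7,"rz": -0.6},{"x": 55,"y": 1,"z": 7,"rz": -0.6},{"x": 55,"y": 6,"z": 7,"rz": -0.6}]}}

```text
invalid input
```

```bash
python3 - <<'E'
from m import *
t=np.load("pics/top0.npy");s=np.load("pics/scene0.npy")
g=cv2.cvtColor(t,cv2.COLOR_RGB2GRAY).astype(int)
for u in(235,250,265,280,295): print(u,g[168:192,u].tolist())
gs=cv2.cvtColor(s,cv2.COLOR_RGB2GRAY).astype(int)
print(gs[225:258:2,252:288])
E
python3 p.py "[[0.4457,0.12,0.073,-6.7,3]]"
```

```text
235 [162, 159, 157, 161, 173, 183, 188, 184, 161, 137, 135, 144, 135, 118, 109, 127, 158, 183, 190, 186, 182, 179, 171, 165]
250 [163, 168, 175, 186, 189, 191, 186, 168, 139, 133, 141, 138, 124, 114, 129, 158, 183, 189, 188, 185, 182, 176, 169, 166]
265 [163, 163, 165, 177, 188, 192, 189, 167, 140, 139, 140, 129, 115, 112, 128, 160, 181, 188, 187, 184, 180, 174, 170, 172]
280 [163, 172, 189, 195, 195, 186, 166, 139, 137, 146, 140, 119, 111, 130, 161, 185, 193, 191, 190, 189, 182, 176, 175, 175]
295 [176, 186, 194, 197, 194, 178, 148, 134, 141, 143, 128, 117, 118, 126, 138, 162, 186, 193, 191, 186, 178, 176, 178, 179]
[[225 229 189 157 153 170 177 228 237 238 238 238 238 238 229 226 227 227
  227 236 238 239 239 238 238 238 239 239 238 237 237 237 238 238 239 239]
 [189 158 153 153 170 227 238 237 237 238 238 238 228 227 227 228 229 236
  223 223 208 204 204 186 183 168 177 233 237 238 238 238 238 239 239 239]
 [153 152 168 229 238 238 238 237 195 153 134 131 134 127 126 122 120 120
  119 117 116 115 114 112 110 109 108 141 232 238 238 238 239 239 239 238]
 [169 228 238 238 238 238 23
[... 1647 characters left out ...]
1 172 170 171 166 161 126  88  81  71
   69  69  68  69  79  94 132 144 151 221 227 227 204 161 195 210 212 212]
 [235 235 236 205 175 170 170 171 171 171 170 172 171 173 174 174 169 169
  169 169 154 163 166 168 170 170 234 237 230 184 187 204 209 211 210 211]
 [236 237 233 187 170 170 171 170 170 171 171 172 173 173 173 172 171 172
  172 171 170 171 173 227 237 238 238 214 164 197 209 222 224 224 225 224]]
t 0.1 at [ 194.3 -619.7  215.6] phi -72.6 tilt [-0.001  0.002] gap 93.9 F [-0.1  0.3  0.6]
{'x': 154, 'y': -210, 'z': 48, 'rz': np.float64(-2.75)}
{'x': 221, 'y': -137, 'z': 47, 'rz': np.float64(-2.74)}
{'x': 257, 'y': -45, 'z': 48, 'rz': np.float64(-2.75)}
-- [0.4461 0.12   0.0726] -6.7
```

Call:
{"api": "apply_moves", "payload": {"rows": [{"x": 30,"y": -39,"z": 2,"rx": 0,"ry": 0,"rz": -0.5,"gripper": 1},{"x": 33,"y": -37,"z": 2,"rx": 0,"ry": 0,"rz": -0.5,"gripper": 1},{"x": 35,"y": -34,"z": 2,"rx": 0,"ry": 0,"rz": -0.5,"gripper": 1},{"x": 38,"y": -32,"z": 2,"rx": 0,"ry": 0,"rz": -0.5,"gripper": 1},{"x": 40,"y": -29,"z": 2,"rx": 0,"ry": 0,"rz": -0.5,"gripper": 1}]}}

```text
time_s: 0.72
position: [0.2808, -0.3873, 0.2063]
orientation: [[0.793, 0.609, -0.0], [0.609, -0.793, 0.0], [0.0, -0.0, -1.0]]
contact_force: [1.0, -0.3, 0.1]
finger_gap: 0.0941
finger_force: 0.0
```

Call:
{"api": "apply_moves", "payload": {"rows": [{"x": 42,"y": -26,"z": 2,"rx": 0,"ry": 0,"rz": -0.5,"gripper": 1},{"x": 43,"y": -23,"z": 2,"rx": 0,"ry": 0,"rz": -0.5,"gripper": 1},{"x": 45,"y": -20,"z": 2,"rx": 0,"ry": 0,"rz": -0.5,"gripper": 1},{"x": 51,"y": -21,"z": 7,"rx": 0,"ry": 0,"rz": -0.6,"gripper": 1},{"x": 53,"y": -17,"z": 7,"rx": 0,"ry": 0,"rz": -0.6,"gripper": 1}]}}

```text
time_s: 1.35
position: [0.3673, -0.1443, 0.1864]
orientation: [[0.513, 0.858, 0.001], [0.858, -0.513, -0.0], [0.0, 0.001, -1.0]]
contact_force: [1.1, -0.3, 0.2]
finger_gap: 0.0942
finger_force: 0.0
```

Call:
{"api": "apply_moves", "payload": {"rows": [{"x": 54,"y": -13,"z": 7,"rx": 0,"ry": 0,"rz": -0.6,"gripper": 1},{"x": 55,"y": -8,"z": 7,"rx": 0,"ry": 0,"rz": -0.6,"gripper": 1},{"x": 55,"y": -4,"z": 7,"rx": 0,"ry": 0,"rz": -0.6,"gripper": 1},{"x": 55,"y": 1,"z": 7,"rx": 0,"ry": 0,"rz": -0.6,"gripper": 1},{"x": 55,"y": 6,"z": 7,"rx": 0,"ry": 0,"rz": -0.6,"gripper": 1}]}}

```text
time_s: 1.98
position: [0.4511, 0.1194, 0.1511]
orientation: [[0.119, 0.993, -0.0], [0.993, -0.119, -0.0], [-0.0, -0.0, -1.0]]
contact_force: [0.9, 0.0, -0.4]
finger_gap: 0.0939
finger_force: 0.0
```

```bash
python3 - <<'E'
from h import *
# rod: outline rows (half level vs ~185 bright): col -> top edge,bottom edge
L0=np.array([.626,.0937]);a=np.radians(1.2);ex=np.array([np.cos(a),np.sin(a)]);ey=np.array([-np.sin(a),np.cos(a)])
for u,e in((250,(175.2,183.0)),(280,(174.3,182.0)),(265,(175.2,182.9))):
    q=plane("top",[(u,(e[0]+e[1])/2)],.057)[0,:2];d=q-L0;print("rod top",u,q.round(4),"lane x",round(1000*d@ex,1), "y",round(1000*d@ey))
# key top z72 scene: top-face far edge ends
q=plane("scene",[(260,229.5),(278.8,227.8),(260,231),(278.8,229)],.072)[:,:2]
print("key",[(np.round(1000*(x-L0)@ex,1),np.round(1000*(x-L0)@ey,1)) for x in q])
W=lambda x,y,z:np.r_[L0+ex*x/1000+ey*y/1000,z/1000]
for z in(8,):
  pts=[W(-80,-128,8),W(-80,128,8),W(64,-128,8),W(32,107,57),W(32,-107,57),W(-41.5,8,72)]
  print("top",proj("top",pts).round(1).tolist());print("scene",proj("scene",pts).round(1).tolist())
E
python3 p.py "[[0.4457,0.12,0.074,-6.7,3]]"
```

```text
rod top 250 [0.6557 0.1227] lane x 30.3 y 28
rod top 280 [0.6569 0.0436] lane x 29.9 y -51
rod top 265 [0.6552 0.0832] lane x 29.0 y -11
key [(np.float64(-29.1), np.float64(17.5)), (np.float64(-66.1), np.float64(-8.5)), (np.float64(-31.9), np.float64(22.5)), (np.float64(-68.2), np.float64(-4.4))]
top [[310.1, 219.8], [216.3, 223.2], [308.0, 167.6], [220.3, 179.6], [301.3, 176.6], [258.1, 205.4]]
scene [[303.7, 223.5], [256.6, 285.9], [257.2, 209.5], [217.9, 248.8], [263.0, 201.8], [266.5, 228.8]]
t 2.0 at [451.1 119.4 151.1] phi -6.8 tilt [-0. -0.] gap 93.9 F [ 0.9  0.  -0.4]
{'x': 0, 'y': -2, 'z': 26, 'rz': np.float64(-0.01)}
{'x': 0, 'y': -2, 'z': 26, 'rz': np.float64(-0.0)}
{'x': 0, 'y': -1, 'z': 25, 'rz': np.float64(-0.01)}
-- [0.4461 0.12   0.0741] -6.7
```

Call:
{"api": "apply_moves", "payload": {"rows": [{"x": 0,"y": -2,"z": 26,"rx": 0,"ry": 0,"rz": 0,"gripper": 1},{"x": 0,"y": -2,"z": 26,"rx": 0,"ry": 0,"rz": 0,"gripper": 1},{"x": 0,"y": -1,"z": 24,"rx": 0,"ry": 0,"rz": 0,"gripper": 1},{"x": 0,"y": 0,"z": 0,"rx": 0,"ry": 0,"rz": 0,"gripper": 0},{"x": 0,"y": 0,"z": 0,"rx": 0,"ry": 0,"rz": 0,"gripper": 0}], "newtons": 25}}

```text
time_s: 2.6
position: [0.4462, 0.1185, 0.076]
orientation: [[0.122, 0.993, 0.001], [0.993, -0.122, 0.0], [0.0, 0.001, -1.0]]
contact_force: [-0.4, 0.2, 0.6]
finger_gap: 0.0776
finger_force: 0.0
```

Call:
{"api": "apply_moves", "payload": {"rows": [{"x": 0,"y": 0,"z": 0,"rx": 0,"ry": 0,"rz": 0,"gripper": 0},{"x": 0,"y": 0,"z": 0,"rx": 0,"ry": 0,"rz": 0,"gripper": 0},{"x": 0,"y": 0,"z": 0,"rx": 0,"ry": 0,"rz": 0,"gripper": 0},{"x": 0,"y": 0,"z": 0,"rx": 0,"ry": 0,"rz": 0,"gripper": 0}]}}

```text
time_s: 3.1
position: [0.446, 0.1184, 0.0757]
orientation: [[0.122, 0.993, 0.0], [0.993, -0.122, 0.0], [0.0, 0.0, -1.0]]
contact_force: [0.3, -0.8, 0.5]
finger_gap: 0.0377
finger_force: 0.0
```

```bash
python3 - <<'E'
from h import *
s=grab_frame("scene");t=grab_frame("top");np.save("pics/s1.npy",s);np.save("pics/t1.npy",t)
a=cv2.resize(s[130:350,180:400,::-1],(560,560))
cv2.imwrite("pics/s1.png",a)
E
python3 p.py "[[0.4457,0.12,0.16,-6.7,2]]"
```

```text
t 3.2 at [445.9 118.4  75.6] phi -7.0 tilt [0. 0.] gap 29.6 F [-0.4  0.1  0.3]
{'x': 1, 'y': 0, 'z': -42, 'rz': np.float64(-0.02)}
{'x': 1, 'y': 0, 'z': -42, 'rz': np.float64(-0.02)}
-- [0.4461 0.1204 0.1596] -6.7
```

View pics/s1.png

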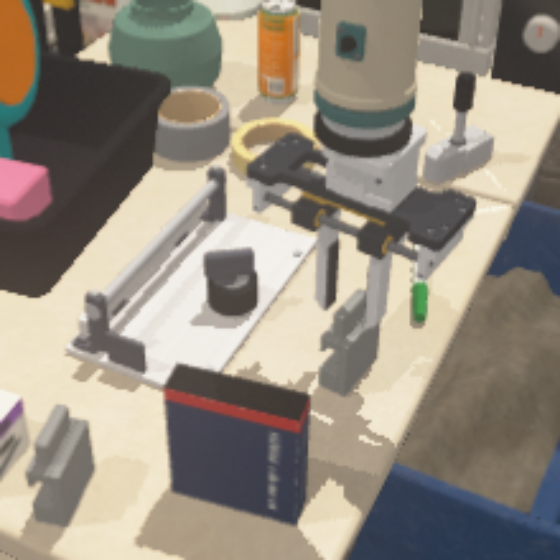

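The fingers straddle shoe A's rib (~(350,310) in the crop) and are still closing at about 80 mm/s.

Call:
{"api": "apply_moves", "payload": {"rows": [{"x": 0,"y": 0,"z": 0,"rx": 0,"ry": 0,"rz": 0,"gripper": 0},{"x": 0,"y": 0,"z": 0,"rx": 0,"ry": 0,"rz": 0,"gripper": 0},{"x": 0,"y": 0,"z": 0,"rx": 0,"ry": 0,"rz": 0,"gripper": 0},{"x": 0,"y": 0,"z": -25,"rx": 0,"ry": 0,"rz": 0,"gripper": 0}]}}

```text
time_s: 3.7
position: [0.4445, 0.118, 0.0995]
orientation: [[0.121, 0.993, -0.004], [0.993, -0.121, -0.001], [-0.002, -0.004, -1.0]]
contact_force: [-0.0, -0.8, -1.6]
finger_gap: 0.0119
finger_force: 25.0
```

```bash
python3 - <<'E'
from h import *
from p import plan
np.savez("lane.npz",L0=[.6255,.0937],a=1.2)
L0=np.array([.6255,.0937]);a=np.radians(1.2)
W=lambda x,y:(L0+np.array([[np.cos(a),-np.sin(a)],[np.sin(a),np.cos(a)]])@(np.array([x,y])/1000)).tolist()
z=.076+.025
# shoe origin x -> tcp +2
plan([(*W(-18,-3),.160,1.2,6),(*W(-18,-3),.101,1.2,2),(*W(32,-3),.101,1.2,4),(*W(32,-3),.089,1.2,1)])
E
```

```text
t 3.7 at [444.5 118.   99.5] phi -7.0 tilt [-0.004 -0.001] gap 11.9 F [-0.  -0.8 -1.6]
{'x': -1, 'y': 28, 'z': -10, 'rz': np.float64(-0.17)}
{'x': -2, 'y': 27, 'z': -10, 'rz': np.float64(-0.17)}
{'x': -3, 'y': 27, 'z': -10, 'rz': np.float64(-0.17)}
{'x': -3, 'y': 28, 'z': -10, 'rz': np.float64(-0.17)}
{'x': -4, 'y': 27, 'z': -10, 'rz': np.float64(-0.17)}
{'x': -4, 'y': 27, 'z': -10, 'rz': np.float64(-0.17)}
-- [0.6072 0.0907 0.1595] 1.2
{'x': 0, 'y': 0, 'z': 29, 'rz': np.float64(-0.0)}
{'x': 0, 'y': 0, 'z': 30, 'rz': np.float64(-0.0)}
-- [0.6072 0.0907 0.1005] 1.2
{'x': 0, 'y': 13, 'z': 0, 'rz': np.float64(-0.0)}
{'x': 0, 'y': 12, 'z': 0, 'rz': np.float64(-0.0)}
{'x': 0, 'y': 13, 'z': 0, 'rz': np.float64(-0.0)}
{'x': 0, 'y': 12, 'z': 0, 'rz': np.float64(-0.0)}
-- [0.6572 0.0917 0.1005] 1.2
{'x': 0, 'y': 0, 'z': 12, 'rz': np.float64(-0.0)}
-- [0.6572 0.0917 0.0885] 1.2
```

Call:
{"api": "apply_moves", "payload": {"rows": [{"x": -1,"y": 30,"z": -25,"rx": 0,"ry": 0,"rz": -0.2,"gripper": 0},{"x": -2,"y": 31,"z": -25,"rx": 0,"ry": 0,"rz": -0.2,"gripper": 0},{"x": -3,"y": 31,"z": -11,"rx": 0,"ry": 0,"rz": -0.2,"gripper": 0},{"x": -3,"y": 31,"z": 0,"rx": 0,"ry": 0,"rz": -0.2,"gripper": 0},{"x": -4,"y": 31,"z": 0,"rx": 0,"ry": 0,"rz": -0.2,"gripper": 0}]}}

```text
time_s: 4.32
position: [0.5995, 0.0948, 0.1614]
orientation: [[-0.018, 1.0, -0.0], [1.0, 0.018, -0.0], [-0.0, -0.0, -1.0]]
contact_force: [0.2, -0.1, -2.0]
finger_gap: 0.012
finger_force: 25.0
```

Call:
{"api": "apply_moves", "payload": {"rows": [{"x": -4,"y": 30,"z": 0,"rx": 0,"ry": 0,"rz": 0,"gripper": 0},{"x": 0,"y": 0,"z": 0,"rx": 0,"ry": 0,"rz": 0,"gripper": 0}]}}

```text
time_s: 4.58
position: [0.6303, 0.0909, 0.1607]
orientation: [[-0.016, 1.0, 0.001], [1.0, 0.016, -0.0], [-0.0, 0.001, -1.0]]
contact_force: [0.3, -0.5, -1.7]
finger_gap: 0.0123
finger_force: 25.0
```

```bash
cat > g.py <<'E'
import sys
from h import *
from p import plan
l=np.load("lane.npz");L0=l["L0"];A=float(l["a"]);a=np.radians(A)
R2=np.array([[np.cos(a),-np.sin(a)],[np.sin(a),np.cos(a)]])
W=lambda x,y:(L0+R2@(np.array([x,y])/1000)).tolist()
def lane():
    s=state();print("lane xy",(1000*R2.T@(np.array(s["position"])[:2]-L0)).round(1),"z",round(s["position"][2]*1000,1))
def go(*w): lane();plan([(*W(x,y),z/1000,A+f,n) for x,y,z,f,n in w])
if __name__=="__main__": go(*eval(sys.argv[1]))
E
python3 g.py "[(3,-3,160,0,1),(3,-3,101,0,2),(32,-3,101,0,3),(32,-3,89,0,1)]"
python3 - <<'E'
from h import *
s=grab_frame("scene");cv2.imwrite("pics/s2.png",cv2.resize(s[150:300,190:340,::-1],(600,600)))
E
```

```text
lane xy [ 4.7 -2.9] z 160.7
t 4.6 at [630.3  90.9 160.7] phi 0.9 tilt [ 0.001 -0.   ] gap 12.3 F [ 0.3 -0.5 -1.7]
{'x': 0, 'y': -2, 'z': 1, 'rz': np.float64(-0.04)}
-- [0.6283 0.0909 0.1597] 1.2
{'x': 0, 'y': 0, 'z': 29, 'rz': np.float64(0.0)}
{'x': 0, 'y': 0, 'z': 30, 'rz': np.float64(0.0)}
-- [0.6283 0.0909 0.1007] 1.2
{'x': 0, 'y': 10, 'z': 0, 'rz': np.float64(0.0)}
{'x': 0, 'y': 10, 'z': 0, 'rz': np.float64(0.0)}
{'x': 0, 'y': 9, 'z': 0, 'rz': np.float64(0.0)}
-- [0.6573 0.0915 0.1007] 1.2
{'x': 0, 'y': 0, 'z': 12, 'rz': np.float64(0.0)}
-- [0.6573 0.0915 0.0887] 1.2
```

View pics/s2.png

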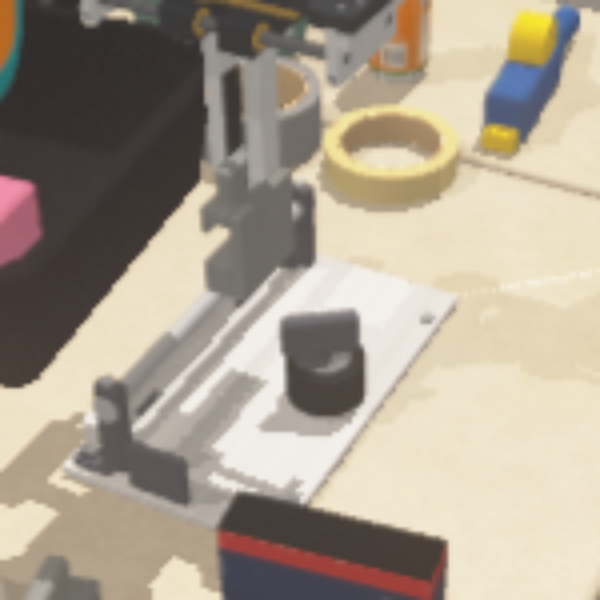

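The shoe is held level above the lane with its mouth toward the rod (crop (225,230)). I descend and slide over the rod.

Call:
{"api": "apply_moves", "payload": {"rows": [{"x": 0,"y": -2,"z": 20,"rx": 0,"ry": 0,"rz": 0,"gripper": 0},{"x": 0,"y": 0,"z": 40,"rx": 0,"ry": 0,"rz": 0,"gripper": 0},{"x": 0,"y": 10,"z": 0,"rx": 0,"ry": 0,"rz": 0,"gripper": 0},{"x": 0,"y": 10,"z": 0,"rx": 0,"ry": 0,"rz": 0,"gripper": 0},{"x": 0,"y": 6,"z": 0,"rx": 0,"ry": 0,"rz": 0,"gripper": 0}]}}

```text
time_s: 5.25
position: [0.6549, 0.0926, 0.1033]
orientation: [[-0.017, 1.0, 0.003], [1.0, 0.017, 0.001], [0.001, 0.003, -1.0]]
contact_force: [0.4, 0.3, -0.9]
finger_gap: 0.0116
finger_force: 25.0
```

Call:
{"api": "apply_moves", "payload": {"rows": [{"x": 0,"y": 2,"z": 0,"rx": 0,"ry": 0,"rz": 0,"gripper": 0},{"x": 0,"y": 0,"z": 0,"rx": 0,"ry": 0,"rz": 0,"gripper": 0}]}}

```text
time_s: 5.5
position: [0.655, 0.0923, 0.102]
orientation: [[-0.017, 1.0, 0.001], [1.0, 0.017, 0.0], [0.0, 0.001, -1.0]]
contact_force: [0.6, -0.0, -1.5]
finger_gap: 0.0118
finger_force: 25.0
```

```bash
python3 g.py "[]"
```

```text
lane xy [29.5 -2. ] z 102.0
t 5.5 at [655.   92.3 102. ] phi 1.0 tilt [0.001 0.   ] gap 11.8 F [ 0.6 -0.  -1.5]
```

Call:
{"api": "apply_moves", "payload": {"rows": [{"x": 0,"y": 2,"z": 1,"rx": 0,"ry": 0,"rz": 0,"gripper": 0},{"x": 0,"y": 0,"z": 0,"rx": 0,"ry": 0,"rz": 0,"gripper": 0}]}}

```text
time_s: 5.75
position: [0.6564, 0.0922, 0.1003]
orientation: [[-0.018, 1.0, -0.001], [1.0, 0.018, -0.0], [-0.0, -0.001, -1.0]]
contact_force: [-1.5, 0.5, -1.2]
finger_gap: 0.0118
finger_force: 25.0
```

Call:
{"api": "apply_moves", "payload": {"rows": [{"x": 0,"y": 1,"z": 0,"rx": 0,"ry": 0,"rz": 0,"gripper": 0},{"x": 0,"y": 0,"z": 0,"rx": 0,"ry": 0,"rz": 0,"gripper": 0}]}}

```text
time_s: 6.0
position: [0.6568, 0.0922, 0.1002]
orientation: [[-0.018, 1.0, -0.002], [1.0, 0.018, -0.0], [-0.0, -0.002, -1.0]]
contact_force: [-3.2, 0.4, -0.3]
finger_gap: 0.012
finger_force: 25.0
```

Call:
{"api": "apply_moves", "payload": {"rows": [{"x": 0,"y": 1,"z": 0,"rx": 0,"ry": 0,"rz": 0,"gripper": 0},{"x": 0,"y": 0,"z": 0,"rx": 0,"ry": 0,"rz": 0,"gripper": 0}]}}

```text
time_s: 6.25
position: [0.6572, 0.0922, 0.1002]
orientation: [[-0.018, 1.0, -0.003], [1.0, 0.018, -0.001], [-0.001, -0.003, -1.0]]
contact_force: [-5.9, -0.4, 1.7]
finger_gap: 0.0119
finger_force: 25.0
```

Call:
{"api": "apply_moves", "payload": {"rows": [{"x": 0,"y": -2,"z": 4,"rx": 0,"ry": 0,"rz": 0,"gripper": 0},{"x": 0,"y": 0,"z": 4,"rx": 0,"ry": 0,"rz": 0,"gripper": 0},{"x": 0,"y": 0,"z": 2,"rx": 0,"ry": 0,"rz": 0,"gripper": 0},{"x": 0,"y": 0,"z": 0,"rx": 0,"ry": 0,"rz": 0,"gripper": 0}]}}

```text
time_s: 6.75
position: [0.6566, 0.0924, 0.09]
orientation: [[-0.018, 1.0, -0.001], [1.0, 0.018, 0.0], [0.0, -0.0, -1.0]]
contact_force: [-3.3, 0.3, -3.2]
finger_gap: 0.0117
finger_force: 25.0
```

Call:
{"api": "apply_moves", "payload": {"rows": [{"x": 0,"y": 0,"z": 1,"rx": 0,"ry": 0,"rz": 0,"gripper": 0},{"x": 0,"y": 0,"z": 0,"rx": 0,"ry": 0,"rz": 0,"gripper": 0}]}}

```text
time_s: 7.0
position: [0.6567, 0.0923, 0.0894]
orientation: [[-0.018, 1.0, -0.0], [1.0, 0.018, 0.0], [0.0, -0.0, -1.0]]
contact_force: [-2.6, 0.1, -1.9]
finger_gap: 0.0119
finger_force: 25.0
```

Call:
{"api": "apply_moves", "payload": {"rows": [{"x": 0,"y": 0,"z": 1,"rx": 0,"ry": 0,"rz": 0,"gripper": 0},{"x": 0,"y": 0,"z": 0,"rx": 0,"ry": 0,"rz": 0,"gripper": 0}]}}

```text
time_s: 7.25
position: [0.6567, 0.0923, 0.0885]
orientation: [[-0.018, 1.0, -0.0], [1.0, 0.018, -0.0], [-0.0, -0.0, -1.0]]
contact_force: [-4.4, 0.3, 0.6]
finger_gap: 0.0115
finger_force: 25.0
```

```bash
python3 - <<'E'
from h import *
s=grab_frame("scene");cv2.imwrite("pics/s3.png",cv2.resize(s[180:290,190:320,::-1],(780,660),interpolation=cv2.INTER_CUBIC)[:600])
np.savez("lane.npz",L0=[.6245,.0937],a=1.2)
E
python3 g.py "[]"
```

```text
lane xy [32.1 -2.1] z 88.5
t 7.3 at [656.7  92.3  88.5] phi 1.0 tilt [-0. -0.] gap 11.8 F [-3.6 -0.5  0.7]
```

View pics/s3.png

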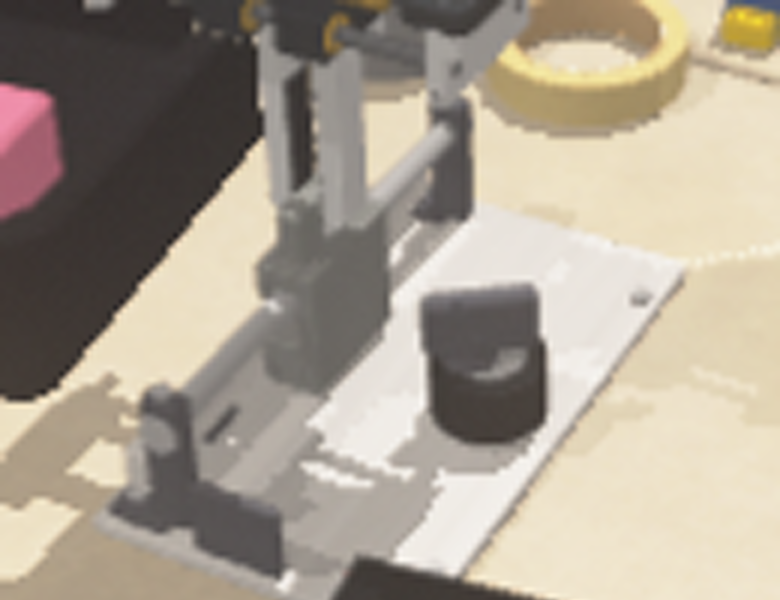

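Shoe A is hooked on the rod (crop (320,290)) and takes its weight. I release and head for shoe B.

Call:
{"api": "apply_moves", "payload": {"rows": [{"x": 0,"y": -1,"z": 1,"rx": 0,"ry": 0,"rz": 0,"gripper": 0},{"x": 0,"y": 0,"z": 0,"rx": 0,"ry": 0,"rz": 0,"gripper": 0.4},{"x": 0,"y": 0,"z": 0,"rx": 0,"ry": 0,"rz": 0,"gripper": 0.4},{"x": 0,"y": 0,"z": 0,"rx": 0,"ry": 0,"rz": 0,"gripper": 0.4},{"x": 0,"y": 0,"z": -30,"rx": 0,"ry": 0,"rz": 0,"gripper": 0.4}]}}

```text
time_s: 7.92
position: [0.6543, 0.0918, 0.1156]
orientation: [[-0.018, 1.0, -0.004], [1.0, 0.018, -0.001], [-0.001, -0.004, -1.0]]
contact_force: [0.1, 0.4, 0.6]
finger_gap: 0.0376
finger_force: 0.0
```

Call:
{"api": "apply_moves", "payload": {"rows": [{"x": 0,"y": 0,"z": -30,"rx": 0,"ry": 0,"rz": 0,"gripper": 0.6},{"x": 50,"y": -12,"z": -10,"rx": 0,"ry": 0,"rz": -0.4,"gripper": 0.6},{"x": 50,"y": -15,"z": 0,"rx": 0,"ry": 0,"rz": -0.4,"gripper": 0.6}]}}

```text
time_s: 8.3
position: [0.6257, 0.1918, 0.1589]
orientation: [[-0.128, 0.992, 0.004], [0.992, 0.128, 0.001], [0.001, 0.004, -1.0]]
contact_force: [-0.3, 1.1, -0.1]
finger_gap: 0.0564
finger_force: 0.0
```

```bash
python3 - <<'E'
from m import *
s=grab_frame("scene");np.save("pics/s4.npy",s);t=grab_frame("top");np.save("pics/t4.npy",t)
# B in scene
c=np.array([.587,.356]);f=np.radians(14.4);e1=np.array([np.cos(f),np.sin(f)]);e2=np.array([-e1[1],e1[0]])
P=[np.r_[c+e1*x+e2*y,z] for x,y,z in((-.004,-.022,.083),(.008,-.022,.083),(.008,.022,.083),(-.004,.022,.083),(-.014,-.03,0),(.014,.03,0),(-.014,.03,0),(-.014,-.03,.06))]
a=s[270:350,180:240].copy();k=9
im=cv2.resize(a[:,:,::-1],None,fx=k,fy=7,interpolation=cv2.INTER_CUBIC)
for u,v in proj("scene",P): cv2.circle(im,(int((u-180+.5)*k),int((v-270+.5)*7)),3,(0,0,255),-1)
b=t[190:225,145:185];kb=6;ib=cv2.resize(b[:,:,::-1],None,fx=kb,fy=kb,interpolation=cv2.INTER_CUBIC)
for u,v in proj("top",P): cv2.circle(ib,(int((u-145+.5)*kb),int((v-190+.5)*kb)),2,(0,0,255),-1)
o=np.zeros((600,800,3),np.uint8);o[:560,:540]=im;o[:210,545:785]=ib;cv2.imwrite("pics/B.png",o)
E
python3 p.py "[]"
```

```text
t 8.4 at [621.4 200.  158.5] phi 8.0 tilt [-0.     0.007] gap 56.1 F [0.5 0.7 0.2]
```

View pics/B.png

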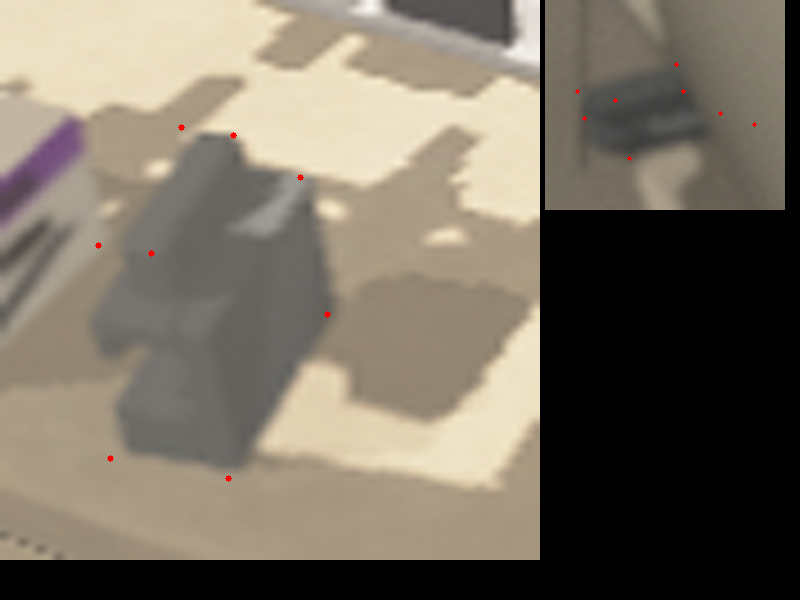

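Shoe B: the estimate is about 4 mm too far in y; I use (0.588, 0.3515), yaw 14.4°, with a narrower opening because of the white box next to it.

```bash
python3 p.py "[[0.588,0.3515,0.15,14.4,4],[0.588,0.3515,0.0755,14.4,3]]"
```

```text
t 8.4 at [621.4 200.  158.5] phi 8.0 tilt [-0.     0.007] gap 56.1 F [0.5 0.7 0.2]
{'x': 39, 'y': -3, 'z': 2, 'rz': np.float64(-0.2)}
{'x': 39, 'y': -2, 'z': 2, 'rz': np.float64(-0.2)}
{'x': 38, 'y': -1, 'z': 2, 'rz': np.float64(-0.2)}
{'x': 39, 'y': 1, 'z': 2, 'rz': np.float64(-0.2)}
-- [0.5884 0.3516 0.1505] 14.4
{'x': 0, 'y': 0, 'z': 25, 'rz': np.float64(0.0)}
{'x': 0, 'y': 0, 'z': 25, 'rz': np.float64(0.0)}
{'x': 0, 'y': 0, 'z': 25, 'rz': np.float64(0.0)}
-- [0.5884 0.3516 0.0755] 14.4
```

Call:
{"api": "apply_moves", "payload": {"rows": [{"x": 39,"y": -3,"z": 2,"rx": 0,"ry": 0,"rz": -0.2,"gripper": 0.45},{"x": 39,"y": -2,"z": 2,"rx": 0,"ry": 0,"rz": -0.2,"gripper": 0.45},{"x": 38,"y": -1,"z": 2,"rx": 0,"ry": 0,"rz": -0.2,"gripper": 0.45},{"x": 39,"y": 1,"z": 2,"rx": 0,"ry": 0,"rz": -0.2,"gripper": 0.45},{"x": 0,"y": 0,"z": 0,"rx": 0,"ry": 0,"rz": 0,"gripper": 0.45}]}}

```text
time_s: 9.02
position: [0.5911, 0.3475, 0.1493]
orientation: [[-0.244, 0.97, -0.001], [0.97, 0.244, 0.003], [0.003, 0.0, -1.0]]
contact_force: [0.3, -0.3, -0.9]
finger_gap: 0.0422
finger_force: 0.0
```

Call:
{"api": "apply_moves", "payload": {"rows": [{"x": 0,"y": 0,"z": 25,"rx": 0,"ry": 0,"rz": 0,"gripper": 0.45},{"x": 0,"y": 0,"z": 25,"rx": 0,"ry": 0,"rz": 0,"gripper": 0.45},{"x": 0,"y": 0,"z": 24,"rx": 0,"ry": 0,"rz": 0,"gripper": 0.45},{"x": 0,"y": 0,"z": 0,"rx": 0,"ry": 0,"rz": 0,"gripper": 0},{"x": 0,"y": 0,"z": 0,"rx": 0,"ry": 0,"rz": 0,"gripper": 0}]}}

```text
time_s: 9.65
position: [0.594, 0.3424, 0.0764]
orientation: [[-0.238, 0.971, 0.001], [0.971, 0.238, 0.0], [0.0, 0.001, -1.0]]
contact_force: [0.6, -0.1, -0.3]
finger_gap: 0.0261
finger_force: 0.0
```

Call:
{"api": "apply_moves", "payload": {"rows": [{"x": 0,"y": 0,"z": 0,"rx": 0,"ry": 0,"rz": 0,"gripper": 0},{"x": 0,"y": 0,"z": 0,"rx": 0,"ry": 0,"rz": 0,"gripper": 0},{"x": 0,"y": 0,"z": 0,"rx": 0,"ry": 0,"rz": 0,"gripper": 0}]}}

```text
time_s: 10.02
position: [0.5936, 0.343, 0.0766]
orientation: [[-0.239, 0.971, 0.002], [0.971, 0.239, 0.001], [0.0, 0.002, -1.0]]
contact_force: [-0.4, -1.2, 4.3]
finger_gap: 0.0116
finger_force: 25.0
```

```bash
python3 g.py "[(4,66,165,0,8),(4,66,101,0,2)]"
```

```text
lane xy [-25.7 249.9] z 76.6
t 10.0 at [593.6 343.   76.6] phi 13.8 tilt [0.002 0.001] gap 11.6 F [-0.4 -1.2  4.3]
{'x': -23, 'y': -1, 'z': -11, 'rz': np.float64(0.2)}
{'x': -23, 'y': -1, 'z': -11, 'rz': np.float64(0.2)}
{'x': -23, 'y': 0, 'z': -11, 'rz': np.float64(0.2)}
{'x': -23, 'y': 1, 'z': -11, 'rz': np.float64(0.19)}
{'x': -24, 'y': 1, 'z': -11, 'rz': np.float64(0.2)}
{'x': -23, 'y': 2, 'z': -11, 'rz': np.float64(0.19)}
{'x': -23, 'y': 2, 'z': -11, 'rz': np.float64(0.2)}
{'x': -24, 'y': 3, 'z': -11, 'rz': np.float64(0.19)}
-- [0.6271 0.1596 0.1646] 1.2
{'x': 0, 'y': 0, 'z': 32, 'rz': np.float64(0.0)}
{'x': 0, 'y': 0, 'z': 32, 'rz': np.float64(0.0)}
-- [0.6271 0.1596 0.1006] 1.2
```

Call:
{"api": "apply_moves", "payload": {"rows": [{"x": 0,"y": 0,"z": -30,"rx": 0,"ry": 0,"rz": 0,"gripper": 0},{"x": -10,"y": 0,"z": -30,"rx": 0,"ry": 0,"rz": 0.3,"gripper": 0},{"x": -30,"y": -1,"z": -28,"rx": 0,"ry": 0,"rz": 0.3,"gripper": 0},{"x": -36,"y": 0,"z": 0,"rx": 0,"ry": 0,"rz": 0.3,"gripper": 0},{"x": -36,"y": 1,"z": 0,"rx": 0,"ry": 0,"rz": 0.3,"gripper": 0}]}}

```text
time_s: 10.65
position: [0.6112, 0.2313, 0.1638]
orientation: [[-0.072, 0.997, 0.001], [0.997, 0.072, 0.0], [-0.0, 0.001, -1.0]]
contact_force: [-0.3, -1.0, -0.5]
finger_gap: 0.0118
finger_force: 25.0
```

Call:
{"api": "apply_moves", "payload": {"rows": [{"x": -36,"y": 3,"z": 0,"rx": 0,"ry": 0,"rz": 0.3,"gripper": 0},{"x": -36,"y": 3,"z": 0,"rx": 0,"ry": 0,"rz": 0.1,"gripper": 0},{"x": 0,"y": 0,"z": 0,"rx": 0,"ry": 0,"rz": 0,"gripper": 0}]}}

```text
time_s: 11.02
position: [0.6215, 0.1558, 0.163]
orientation: [[-0.012, 1.0, -0.0], [1.0, 0.012, -0.003], [-0.003, -0.0, -1.0]]
contact_force: [0.8, 0.2, -0.4]
finger_gap: 0.0115
finger_force: 25.0
```

```bash
python3 g.py "[(3,60,102,0,3),(31,60,102,0,3)]"
```

```text
lane xy [-1.7 62.2] z 163.0
t 11.0 at [621.5 155.8 163. ] phi 0.7 tilt [-0.    -0.003] gap 11.5 F [ 0.8  0.2 -0.4]
{'x': -1, 'y': 2, 'z': 20, 'rz': np.float64(-0.02)}
{'x': -1, 'y': 1, 'z': 21, 'rz': np.float64(-0.02)}
{'x': 0, 'y': 2, 'z': 20, 'rz': np.float64(-0.03)}
-- [0.6265 0.1539 0.102 ] 1.2
{'x': 0, 'y': 9, 'z': 0, 'rz': np.float64(0.0)}
{'x': 0, 'y': 9, 'z': 0, 'rz': np.float64(0.0)}
{'x': 0, 'y': 10, 'z': 0, 'rz': np.float64(0.0)}
-- [0.6545 0.1545 0.102 ] 1.2
```

Call:
{"api": "apply_moves", "payload": {"rows": [{"x": 0,"y": 2,"z": 20,"rx": 0,"ry": 0,"rz": -0.05,"gripper": 0},{"x": 0,"y": 2,"z": 20,"rx": 0,"ry": 0,"rz": 0,"gripper": 0},{"x": 0,"y": 1,"z": 20,"rx": 0,"ry": 0,"rz": 0,"gripper": 0},{"x": 0,"y": 10,"z": 0,"rx": 0,"ry": 0,"rz": 0,"gripper": 0},{"x": 0,"y": 10,"z": 0,"rx": 0,"ry": 0,"rz": 0,"gripper": 0}]}}

```text
time_s: 11.65
position: [0.641, 0.1604, 0.1017]
orientation: [[-0.027, 1.0, -0.012], [1.0, 0.027, -0.004], [-0.004, -0.012, -1.0]]
contact_force: [-12.1, -4.0, 0.3]
finger_gap: 0.0134
finger_force: 25.9
```

Call:
{"api": "apply_moves", "payload": {"rows": [{"x": 0,"y": 9,"z": 0,"rx": 0,"ry": 0,"rz": 0,"gripper": 0},{"x": 0,"y": 0,"z": 0,"rx": 0,"ry": 0,"rz": 0,"gripper": 0}]}}

```text
time_s: 11.9
position: [0.6507, 0.1591, 0.102]
orientation: [[-0.025, 1.0, -0.01], [1.0, 0.025, -0.005], [-0.005, -0.011, -1.0]]
contact_force: [-8.3, -4.1, -0.4]
finger_gap: 0.0145
finger_force: 26.1
```

Call:
{"api": "apply_moves", "payload": {"rows": [{"x": 0,"y": 1,"z": 0,"rx": 0,"ry": 0,"rz": 0,"gripper": 0},{"x": 0,"y": 0,"z": 0,"rx": 0,"ry": 0,"rz": 0,"gripper": 0}]}}

```text
time_s: 12.15
position: [0.651, 0.1592, 0.1021]
orientation: [[-0.026, 1.0, -0.011], [1.0, 0.026, -0.006], [-0.005, -0.011, -1.0]]
contact_force: [-8.8, -3.5, 0.5]
finger_gap: 0.0151
finger_force: 26.4
```

```bash
python3 g.py "[]"
```

```text
lane xy [27.9 64.9] z 102.1
t 12.2 at [651.  159.2 102.1] phi 1.5 tilt [-0.011 -0.006] gap 15.1 F [-8.8 -3.5  0.5]
```

```bash
python3 - <<'E'
from h import *
s=grab_frame("scene");t=grab_frame("top")
a=cv2.resize(s[190:290,190:290,::-1],(500,500),interpolation=cv2.INTER_CUBIC)
b=cv2.resize(t[160:220,205:265,::-1],(300,300),interpolation=cv2.INTER_CUBIC)
o=np.zeros((500,800,3),np.uint8);o[:,:500]=a;o[:300,500:]=b;cv2.imwrite("pics/s5.png",o)
E
```

```text
(no output)
```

View pics/s5.png

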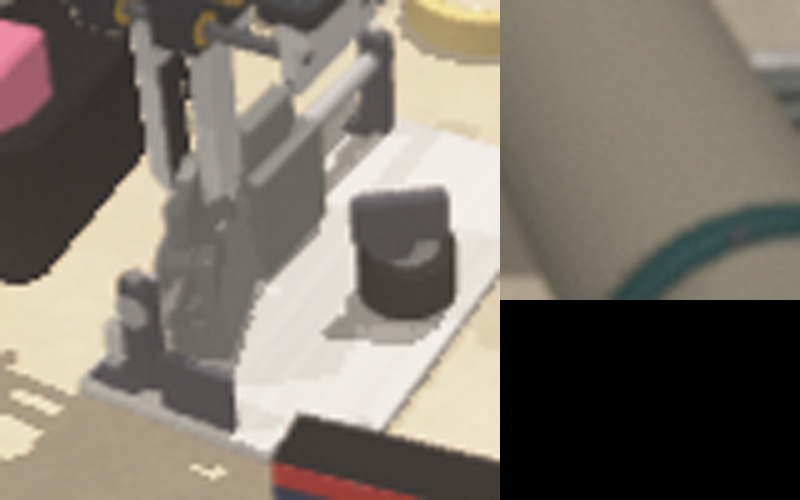

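Shoe B's +y end is catching the post (crop (150,330)) and the shoe has yawed in the grip. I back out, squeeze it straight and look again.

Call:
{"api": "apply_moves", "payload": {"rows": [{"x": 0,"y": -15,"z": 0,"rx": 0,"ry": 0,"rz": 0,"gripper": 0},{"x": 0,"y": -15,"z": 0,"rx": 0,"ry": 0,"rz": 0,"gripper": 0},{"x": 0,"y": 0,"z": -10,"rx": 0,"ry": 0,"rz": 0,"gripper": 0},{"x": 0,"y": 0,"z": 0,"rx": 0,"ry": 0,"rz": 0,"gripper": 0}], "newtons": 50}}

```text
time_s: 12.75
position: [0.6283, 0.1614, 0.1154]
orientation: [[-0.024, 1.0, 0.005], [1.0, 0.024, 0.001], [0.001, 0.005, -1.0]]
contact_force: [-0.4, 0.6, -0.3]
finger_gap: 0.0119
finger_force: 49.5
```

```bash
python3 - <<'E'
from h import *
s=grab_frame("scene")
a=cv2.resize(s[180:300,190:310,::-1],(600,600),interpolation=cv2.INTER_CUBIC)
cv2.imwrite("pics/s6.png",a)
E
python3 g.py "[]"
```

```text
lane xy [ 4.7 67.4] z 114.7
t 12.8 at [627.8 161.2 114.7] phi 1.4 tilt [0.003 0.001] gap 11.5 F [-0.3  0.2 -0.8]
```

View pics/s6.png

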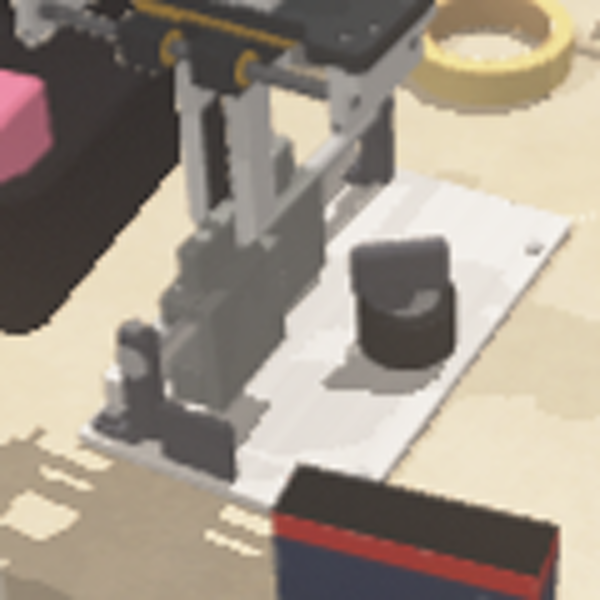

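Shoe B is square in the grip again; its lower near corner is at crop (220,407), about native (233.7,261).

```bash
python3 - <<'E'
from g import *
for uv in((233.6,261.0),(224,258.5)):
    q=plane("scene",[uv],.038)[0];print((1000*R2.T@(q[:2]-L0)).round(1))
# check with known: A rib? post top near end
for X in((32,107,57),(18,107,76),(-10,98,38),(-10,108,38)): print(X,proj("scene",[np.r_[W(X[0],X[1]),X[2]/1000]]).round(1))
E
```

```text
[ -8.5 108.7]
[ 15.8 111.6]
(32, 107, 57) [[218.5 249. ]]
(18, 107, 76) [[222.8 244.5]]
(-10, 98, 38) [[236.7 258.4]]
(-10, 108, 38) [[234.3 261. ]]
```

Call:
{"api": "apply_moves", "payload": {"rows": [{"x": -11,"y": 0,"z": 7,"rx": 0,"ry": 0,"rz": 0,"gripper": 0},{"x": 0,"y": 0,"z": 6,"rx": 0,"ry": 0,"rz": 0,"gripper": 0},{"x": 0,"y": 8,"z": 0,"rx": 0,"ry": 0,"rz": 0,"gripper": 0},{"x": 0,"y": 8,"z": 0,"rx": 0,"ry": 0,"rz": 0,"gripper": 0},{"x": 0,"y": 0,"z": 0,"rx": 0,"ry": 0,"rz": 0,"gripper": 0}]}}

```text
time_s: 13.42
position: [0.6432, 0.1505, 0.1005]
orientation: [[-0.024, 1.0, 0.001], [1.0, 0.024, 0.001], [0.0, 0.001, -1.0]]
contact_force: [-0.4, 0.5, -1.1]
finger_gap: 0.0115
finger_force: 49.5
```

```bash
python3 g.py "[]"
```

```text
lane xy [19.9 56.4] z 100.5
t 13.4 at [643.2 150.5 100.5] phi 1.4 tilt [0.001 0.001] gap 11.5 F [-0.4  0.5 -1.1]
```

Call:
{"api": "apply_moves", "payload": {"rows": [{"x": 0,"y": 5,"z": -1,"rx": 0,"ry": 0,"rz": 0,"gripper": 0},{"x": 0,"y": 4,"z": 0,"rx": 0,"ry": 0,"rz": 0,"gripper": 0},{"x": 0,"y": 1,"z": 0,"rx": 0,"ry": 0,"rz": 0,"gripper": 0},{"x": 0,"y": 0,"z": 0,"rx": 0,"ry": 0,"rz": 0,"gripper": 0}]}}

```text
time_s: 13.92
position: [0.6521, 0.1505, 0.1015]
orientation: [[-0.024, 1.0, -0.0], [1.0, 0.024, -0.0], [-0.0, -0.0, -1.0]]
contact_force: [-0.6, -0.1, -1.1]
finger_gap: 0.0115
finger_force: 49.5
```

Call:
{"api": "apply_moves", "payload": {"rows": [{"x": 0,"y": 1,"z": 0,"rx": 0,"ry": 0,"rz": 0,"gripper": 0},{"x": 0,"y": 0,"z": 0,"rx": 0,"ry": 0,"rz": 0,"gripper": 0}]}}

```text
time_s: 14.18
position: [0.6531, 0.1506, 0.1015]
orientation: [[-0.025, 1.0, 0.0], [1.0, 0.025, 0.0], [0.0, 0.0, -1.0]]
contact_force: [0.1, -0.1, -0.6]
finger_gap: 0.0115
finger_force: 49.5
```

Call:
{"api": "apply_moves", "payload": {"rows": [{"x": 0,"y": 1,"z": 0,"rx": 0,"ry": 0,"rz": 0,"gripper": 0},{"x": 0,"y": 0,"z": 0,"rx": 0,"ry": 0,"rz": 0,"gripper": 0}]}}

```text
time_s: 14.42
position: [0.6542, 0.1505, 0.1015]
orientation: [[-0.024, 1.0, 0.0], [1.0, 0.024, 0.0], [0.0, 0.0, -1.0]]
contact_force: [0.1, 0.5, -2.0]
finger_gap: 0.0116
finger_force: 49.5
```

Call:
{"api": "apply_moves", "payload": {"rows": [{"x": 0,"y": 1,"z": 0,"rx": 0,"ry": 0,"rz": 0,"gripper": 0},{"x": 0,"y": 0,"z": 0,"rx": 0,"ry": 0,"rz": 0,"gripper": 0}]}}

```text
time_s: 14.68
position: [0.6552, 0.1505, 0.1015]
orientation: [[-0.024, 1.0, 0.0], [1.0, 0.024, -0.0], [-0.0, 0.0, -1.0]]
contact_force: [-0.0, 0.6, -1.6]
finger_gap: 0.0115
finger_force: 49.5
```

Call:
{"api": "apply_moves", "payload": {"rows": [{"x": 0,"y": 1,"z": 0,"rx": 0,"ry": 0,"rz": 0,"gripper": 0},{"x": 0,"y": 0,"z": 0,"rx": 0,"ry": 0,"rz": 0,"gripper": 0}]}}

```text
time_s: 14.92
position: [0.6561, 0.1506, 0.1015]
orientation: [[-0.024, 1.0, 0.0], [1.0, 0.024, 0.0], [0.0, 0.0, -1.0]]
contact_force: [0.5, 0.4, -0.8]
finger_gap: 0.0118
finger_force: 49.5
```

Call:
{"api": "apply_moves", "payload": {"rows": [{"x": 0,"y": 1,"z": 0,"rx": 0,"ry": 0,"rz": 0,"gripper": 0},{"x": 0,"y": 0,"z": 0,"rx": 0,"ry": 0,"rz": 0,"gripper": 0}]}}

```text
time_s: 15.18
position: [0.6566, 0.1506, 0.1014]
orientation: [[-0.025, 1.0, -0.001], [1.0, 0.025, -0.0], [-0.0, -0.001, -1.0]]
contact_force: [-1.5, 0.2, -1.1]
finger_gap: 0.011
finger_force: 49.5
```

Call:
{"api": "apply_moves", "payload": {"rows": [{"x": 0,"y": 0,"z": 4,"rx": 0,"ry": 0,"rz": 0,"gripper": 0},{"x": 0,"y": 0,"z": 4,"rx": 0,"ry": 0,"rz": 0,"gripper": 0},{"x": 0,"y": 0,"z": 2,"rx": 0,"ry": 0,"rz": 0,"gripper": 0},{"x": 0,"y": 0,"z": 0,"rx": 0,"ry": 0,"rz": 0,"gripper": 0}]}}

```text
time_s: 15.68
position: [0.6565, 0.1504, 0.0908]
orientation: [[-0.025, 1.0, -0.001], [1.0, 0.025, -0.0], [-0.0, -0.001, -1.0]]
contact_force: [-2.5, -0.4, -2.0]
finger_gap: 0.0116
finger_force: 49.5
```

Call:
{"api": "apply_moves", "payload": {"rows": [{"x": 0,"y": 0,"z": 1,"rx": 0,"ry": 0,"rz": 0,"gripper": 0},{"x": 0,"y": 0,"z": 0,"rx": 0,"ry": 0,"rz": 0,"gripper": 0}]}}

```text
time_s: 15.92
position: [0.6566, 0.1506, 0.0904]
orientation: [[-0.025, 1.0, -0.001], [1.0, 0.025, -0.0], [-0.0, -0.001, -1.0]]
contact_force: [-3.6, 0.1, -0.8]
finger_gap: 0.0116
finger_force: 49.5
```

Call:
{"api": "apply_moves", "payload": {"rows": [{"x": 0,"y": 0,"z": 1,"rx": 0,"ry": 0,"rz": 0,"gripper": 0},{"x": 0,"y": 0,"z": 0,"rx": 0,"ry": 0,"rz": 0,"gripper": 0}]}}

```text
time_s: 16.18
position: [0.6567, 0.1506, 0.0899]
orientation: [[-0.024, 1.0, -0.001], [1.0, 0.024, -0.0], [-0.0, -0.001, -1.0]]
contact_force: [-4.0, -0.1, 4.2]
finger_gap: 0.0113
finger_force: 49.6
```

Call:
{"api": "apply_moves", "payload": {"rows": [{"x": 0,"y": -1,"z": 0,"rx": 0,"ry": 0,"rz": 0,"gripper": 0.4},{"x": 0,"y": 0,"z": 0,"rx": 0,"ry": 0,"rz": 0,"gripper": 0.4},{"x": 0,"y": 0,"z": 0,"rx": 0,"ry": 0,"rz": 0,"gripper": 0.4},{"x": 0,"y": 0,"z": -30,"rx": 0,"ry": 0,"rz": 0,"gripper": 0.4},{"x": 0,"y": 0,"z": -45,"rx": 0,"ry": 0,"rz": 0,"gripper": 0.4}], "newtons": 50}}

```text
time_s: 16.8
position: [0.6555, 0.1502, 0.1639]
orientation: [[-0.025, 1.0, -0.002], [1.0, 0.025, -0.001], [-0.001, -0.002, -1.0]]
contact_force: [0.6, -0.6, -1.1]
finger_gap: 0.0372
finger_force: 0.0
```

Call:
{"api": "apply_moves", "payload": {"rows": [{"x": -50,"y": -50,"z": 0,"rx": 0,"ry": 0,"rz": 0.8,"gripper": 0.4},{"x": -60,"y": -50,"z": 0,"rx": 0,"ry": 0,"rz": 0.8,"gripper": 0.4},{"x": -60,"y": -50,"z": 0,"rx": 0,"ry": 0,"rz": 0.8,"gripper": 0.4},{"x": 0,"y": 0,"z": 0,"rx": 0,"ry": 0,"rz": 0.8,"gripper": 0.4},{"x": 0,"y": 0,"z": 0,"rx": 0,"ry": 0,"rz": 0.8,"gripper": 0.4}]}}

```text
time_s: 17.42
position: [0.5205, 0.021, 0.1651]
orientation: [[0.513, 0.858, 0.002], [0.858, -0.513, -0.0], [0.001, 0.002, -1.0]]
contact_force: [0.3, 0.5, -0.0]
finger_gap: 0.0377
finger_force: 0.0
```

```bash
python3 - <<'E'
from g import *
s=grab_frame("scene");t=grab_frame("top");np.save("pics/s7.npy",s);np.save("pics/t7.npy",t)
a=cv2.resize(s[190:280,195:315,::-1],(800,600),interpolation=cv2.INTER_CUBIC)
k=800/120
D=lambda X:tuple(int(v) for v in ((proj("scene",[np.r_[W(X[0],X[1]),X[2]/1000]])[0]-[195,190]+.5)*k))
for X in((32,107,57),(32,-107,57),(-80,-128,8),(-80,128,8),(16,-28,13),(-41.5,8,72)): cv2.circle(a,D(X),3,(0,0,255),-1)
cv2.imwrite("pics/s7.png",a)
lane()
E
```

```text
lane xy [-105.1  -69.8] z 164.9
```

View pics/s7.png

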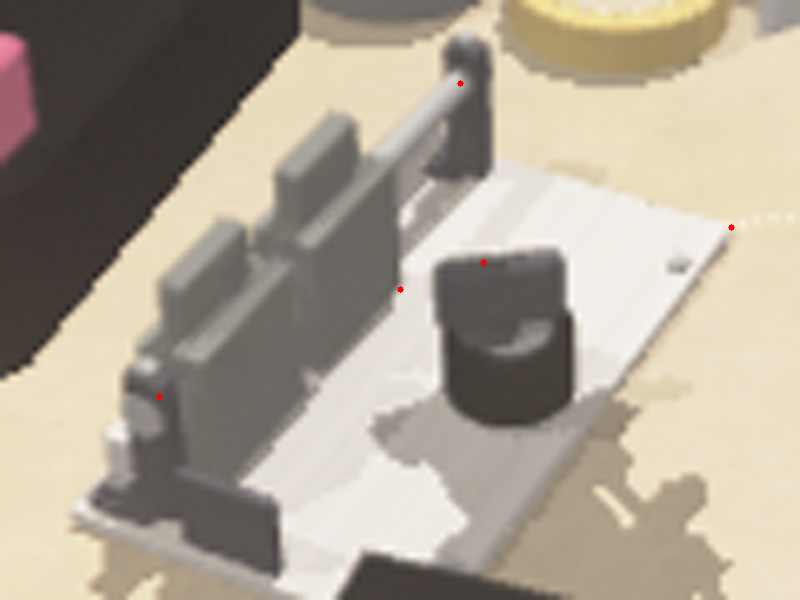

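Both shoes hang side by side on the rod, level (crop (350,240) and (230,340)). The key's top edge runs (437,262)–(563,252), i.e. a cam angle of ≈0.62 rad. Now the bolt.

```bash
python3 g.py "[(-41.5,8,120,-54.5,3),(-41.5,8,58,-54.5,2)]"
```

```text
lane xy [-105.1  -69.8] z 164.9
t 17.5 at [520.9  21.7 164.9] phi -30.6 tilt [ 0.002 -0.   ] gap 37.4 F [-0.2  0.5  0.2]
{'x': 33, 'y': 4, 'z': 15, 'rz': np.float64(0.95)}
{'x': 34, 'y': 0, 'z': 15, 'rz': np.float64(0.94)}
{'x': 33, 'y': -4, 'z': 15, 'rz': np.float64(0.95)}
-- [0.583  0.1006 0.1199] -53.3
{'x': 0, 'y': 0, 'z': 31, 'rz': np.float64(-0.0)}
{'x': 0, 'y': 0, 'z': 31, 'rz': np.float64(-0.0)}
-- [0.583  0.1006 0.0579] -53.3
```

Call:
{"api": "apply_moves", "payload": {"rows": [{"x": 33,"y": 4,"z": 15,"rx": 0,"ry": 0,"rz": 0.95,"gripper": 0.4},{"x": 34,"y": 0,"z": 15,"rx": 0,"ry": 0,"rz": 0.95,"gripper": 0.4},{"x": 33,"y": -4,"z": 15,"rx": 0,"ry": 0,"rz": 0.95,"gripper": 0.4},{"x": 0,"y": 0,"z": 0,"rx": 0,"ry": 0,"rz": 0,"gripper": 0.4},{"x": 0,"y": 0,"z": 0,"rx": 0,"ry": 0,"rz": 0,"gripper": 0.4}]}}

```text
time_s: 18.15
position: [0.582, 0.1002, 0.1194]
orientation: [[0.801, 0.598, -0.001], [0.598, -0.801, -0.001], [-0.001, 0.0, -1.0]]
contact_force: [-0.7, -0.1, -0.3]
finger_gap: 0.0374
finger_force: 0.0
```

```bash
python3 g.py "[(-41.5,8,58,-54.5,2)]"
```

```text
lane xy [-42.3   7.4] z 119.4
t 18.1 at [582.  100.2 119.4] phi -53.3 tilt [-0.001 -0.001] gap 37.4 F [-0.7 -0.1 -0.3]
{'x': 1, 'y': 0, 'z': 31, 'rz': np.float64(0.0)}
{'x': 0, 'y': 0, 'z': 30, 'rz': np.float64(0.0)}
-- [0.5828 0.1008 0.0584] -53.3
```

Call:
{"api": "apply_moves", "payload": {"rows": [{"x": 1,"y": 0,"z": 31,"rx": 0,"ry": 0,"rz": 0,"gripper": 0.4},{"x": 0,"y": 0,"z": 30,"rx": 0,"ry": 0,"rz": 0,"gripper": 0.4},{"x": 0,"y": 0,"z": 0,"rx": 0,"ry": 0,"rz": 0,"gripper": 0},{"x": 0,"y": 0,"z": 0,"rx": 0,"ry": 0,"rz": 0,"gripper": 0},{"x": 0,"y": 0,"z": 0,"rx": 0,"ry": 0,"rz": 0,"gripper": 0}], "newtons": 40}}

```text
time_s: 18.77
position: [0.5831, 0.1025, 0.06]
orientation: [[0.802, 0.597, 0.001], [0.597, -0.802, 0.002], [0.002, -0.001, -1.0]]
contact_force: [0.8, -2.1, 3.6]
finger_gap: 0.0117
finger_force: 40.0
```

Call:
{"api": "apply_moves", "payload": {"rows": [{"x": 0,"y": 0,"z": 0,"rx": 0,"ry": 0,"rz": 0,"gripper": 0},{"x": 0,"y": 0,"z": 0,"rx": 0,"ry": 0,"rz": 0,"gripper": 0}]}}

```text
time_s: 19.02
position: [0.5832, 0.1024, 0.06]
orientation: [[0.802, 0.598, 0.001], [0.598, -0.802, 0.001], [0.001, -0.0, -1.0]]
contact_force: [-3.0, 2.3, 7.2]
finger_gap: 0.0114
finger_force: 40.0
```

```bash
python3 g.py "[]"
```

```text
lane xy [-41.1   9.6] z 60.0
t 19.0 at [583.2 102.4  60. ] phi -53.3 tilt [0.001 0.001] gap 11.4 F [-3.   2.3  7.2]
```

Call:
{"api": "apply_moves", "payload": {"rows": [{"x": 0,"y": 0,"z": -2,"rx": 0,"ry": 0,"rz": 0,"gripper": 0},{"x": 0,"y": 0,"z": 0,"rx": 0,"ry": 0,"rz": -0.9,"gripper": 0},{"x": 0,"y": 0,"z": 0,"rx": 0,"ry": 0,"rz": -0.9,"gripper": 0},{"x": 0,"y": 0,"z": 0,"rx": 0,"ry": 0,"rz": -0.9,"gripper": 0}], "newtons": 60}}

```text
time_s: 19.52
position: [0.5829, 0.1026, 0.0601]
orientation: [[0.524, 0.852, -0.0], [0.852, -0.524, 0.002], [0.001, -0.001, -1.0]]
contact_force: [-0.8, 3.9, -6.7]
finger_gap: 0.0117
finger_force: 60.1
```

Call:
{"api": "apply_moves", "payload": {"rows": [{"x": 0,"y": 0,"z": 0,"rx": 0,"ry": 0,"rz": -0.9,"gripper": 0},{"x": 0,"y": 0,"z": 0,"rx": 0,"ry": 0,"rz": -0.9,"gripper": 0},{"x": 0,"y": 0,"z": 0,"rx": 0,"ry": 0,"rz": -0.9,"gripper": 0},{"x": 0,"y": 0,"z": 0,"rx": 0,"ry": 0,"rz": -0.5,"gripper": 0},{"x": 0,"y": 0,"z": 0,"rx": 0,"ry": 0,"rz": 0,"gripper": 0}]}}

```text
time_s: 20.15
position: [0.5826, 0.1028, 0.0601]
orientation: [[0.109, 0.994, -0.001], [0.994, -0.109, 0.002], [0.002, -0.001, -1.0]]
contact_force: [-1.1, 5.8, -6.1]
finger_gap: 0.0117
finger_force: 60.0
```

```bash
python3 g.py "[]"; python3 -c "
from workcell import *
print(state()['moment'])"
```

```text
lane xy [-41.7   9.9] z 60.1
t 20.1 at [582.6 102.8  60.1] phi -6.2 tilt [-0.001  0.002] gap 11.7 F [-1.1  5.8 -6.1]
[ 1.19542366  0.2026809  -0.1208905 ]
```

Call:
{"api": "apply_moves", "payload": {"rows": [{"x": 0,"y": 0,"z": 0,"rx": 0,"ry": 0,"rz": 0,"gripper": 0.4},{"x": 0,"y": 0,"z": 0,"rx": 0,"ry": 0,"rz": 0,"gripper": 0.4},{"x": 0,"y": 0,"z": 0,"rx": 0,"ry": 0,"rz": 0,"gripper": 0.4},{"x": 0,"y": 0,"z": -40,"rx": 0,"ry": 0,"rz": 0,"gripper": 0.4},{"x": 0,"y": 0,"z": -60,"rx": 0,"ry": 0,"rz": 0,"gripper": 0.4}]}}

```text
time_s: 20.78
position: [0.582, 0.1005, 0.1603]
orientation: [[0.108, 0.994, -0.004], [0.994, -0.108, -0.001], [-0.002, -0.003, -1.0]]
contact_force: [1.4, 0.6, 0.2]
finger_gap: 0.038
finger_force: 0.0
```

Call:
{"api": "apply_moves", "payload": {"rows": [{"x": -40,"y": -40,"z": -20,"rx": 0,"ry": 0,"rz": 0,"gripper": 0.6},{"x": -40,"y": -40,"z": -20,"rx": 0,"ry": 0,"rz": 0,"gripper": 0.6},{"x": 0,"y": 0,"z": 0,"rx": 0,"ry": 0,"rz": 0,"gripper": 0.6}]}}

```text
time_s: 21.15
position: [0.4928, 0.0268, 0.202]
orientation: [[0.113, 0.994, 0.0], [0.994, -0.113, -0.003], [-0.003, 0.001, -1.0]]
contact_force: [0.4, 0.9, -0.0]
finger_gap: 0.0561
finger_force: 0.0
```

```bash
python3 - <<'E'
from g import *
np.savez("lane.npz",L0=[.6244,.0947],a=1.2)
s=grab_frame("scene");t=grab_frame("top");np.save("pics/s8.npy",s);np.save("pics/t8.npy",t)
o=np.zeros((560,800,3),np.uint8)
o[:400,:400]=cv2.resize(s[215:265,245:295,::-1],(400,400),interpolation=cv2.INTER_CUBIC)
o[:400,400:]=cv2.resize(s[150:210,335:395,::-1],(400,400),interpolation=cv2.INTER_CUBIC)
o[400:560,:400]=cv2.resize(t[235:265,360:435,::-1],(400,160),interpolation=cv2.INTER_CUBIC)
o[400:560,400:]=cv2.resize(t[190:220,225:300,::-1],(400,160),interpolation=cv2.INTER_CUBIC)
cv2.imwrite("pics/s8.png",o)
E
python3 p.py "[]"
```

```text
t 21.2 at [495.7  30.1 201.2] phi -6.3 tilt [ 0.002 -0.   ] gap 56.6 F [ 0.3 -0.8  0.2]
```

View pics/s8.png

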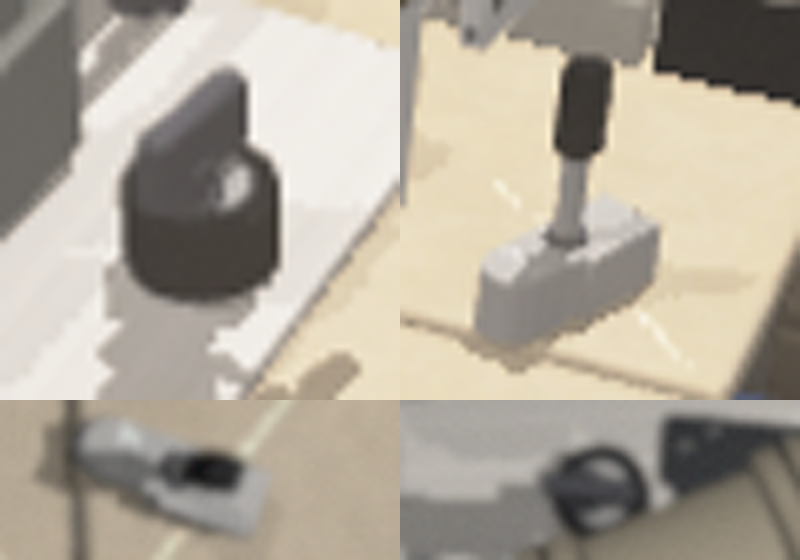

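The bolt key now runs along the lane (left crop), the gauge stands at its old place with its bar top at scene ≈(362.5,158.5), top ≈(401,248).

```bash
python3 - <<'E'
from m import *
t=np.load("pics/t8.npy");s=np.load("pics/s8.npy")
# bar dark masks
for n,f,roi in(("top",t,(385,238,412,258)),("scene",s,(355,155,370,176))):
    c,m=seg(n,f,roi,lambda h,s,v:v<95);print(n,"bar",rect(plane(n,c,.122)),"bbox px",c.min(0),c.max(0))
print(tri([(401.3,248.1)],[(362.5,158.8)]),plane("top",[(401.3,248.1)],.122),plane("scene",[(362.5,158.8)],.122))
c,m=seg("top",t,(365,236,412,264),lambda h,s,v:((s<30)&(v>125))|((v<95)&(s<80)))
m=cv2.morphologyEx(m,cv2.MORPH_OPEN,np.ones((3,3)));
print("body z32",rect(plane("top",c,.032)),len(c))
# scene body
c,m=seg("scene",s,(340,175,378,205),lambda h,s,v:(s<40)&(v>100));print("scene bbox",c.min(0),c.max(0))
E
```

```text
top bar (array([ 470. , -239.5]), array([36.7, 14.6]), 89.1, [[462.0, -258.0], [477.0, -258.0], [478.0, -221.0], [463.0, -221.0]]) bbox px [389. 245.] [404. 251.]
scene bar (array([ 458.4, -213. ]), array([18.8, 83.5]), 14.2, [[439.0, -175.0], [460.0, -256.0], [478.0, -251.0], [457.0, -170.0]]) bbox px [358. 159.] [366. 173.]
[[ 4.69466468e-01 -2.51075315e-01  1.22798111e-01  2.81188120e-04]] [[ 0.46959185 -0.25123712  0.122     ]] [[ 0.4697339  -0.25262325  0.122     ]]
body z32 (array([ 467.8, -249.3]), array([93.6, 36.6]), 68.7, [[434.0, -286.0], [468.0, -300.0], [502.0, -212.0], [468.0, -199.0]]) 97
scene bbox [346. 175.] [373. 201.]
```

Two views agree on the gauge: bar at (0.4695, −0.2515), yaw −21.3°, body 94×37 mm as it should be.

```bash
python3 p.py "[[0.4695,-0.2515,0.165,-21.3,6]]"
```

```text
t 21.2 at [495.7  30.1 201.2] phi -6.3 tilt [ 0.002 -0.   ] gap 56.6 F [ 0.3 -0.8  0.2]
{'x': -47, 'y': 1, 'z': 6, 'rz': np.float64(0.31)}
{'x': -47, 'y': 3, 'z': 6, 'rz': np.float64(0.31)}
{'x': -47, 'y': 5, 'z': 6, 'rz': np.float64(0.31)}
{'x': -47, 'y': 7, 'z': 6, 'rz': np.float64(0.32)}
{'x': -46, 'y': 9, 'z': 6, 'rz': np.float64(0.31)}
{'x': -46, 'y': 10, 'z': 6, 'rz': np.float64(0.32)}
-- [ 0.4693 -0.2515  0.1652] -21.3
```

Call:
{"api": "apply_moves", "payload": {"rows": [{"x": -47,"y": 1,"z": 6,"rx": 0,"ry": 0,"rz": 0.3,"gripper": 0.6},{"x": -47,"y": 3,"z": 6,"rx": 0,"ry": 0,"rz": 0.3,"gripper": 0.6},{"x": -47,"y": 5,"z": 6,"rx": 0,"ry": 0,"rz": 0.3,"gripper": 0.6},{"x": -47,"y": 7,"z": 6,"rx": 0,"ry": 0,"rz": 0.3,"gripper": 0.6},{"x": -46,"y": 9,"z": 6,"rx": 0,"ry": 0,"rz": 0.3,"gripper": 0.6}]}}

```text
time_s: 21.88
position: [0.4763, -0.2053, 0.1697]
orientation: [[0.312, 0.95, 0.001], [0.95, -0.312, 0.001], [0.001, 0.001, -1.0]]
contact_force: [1.0, -0.1, -0.2]
finger_gap: 0.0561
finger_force: 0.0
```

Call:
{"api": "apply_moves", "payload": {"rows": [{"x": -46,"y": 10,"z": 6,"rx": 0,"ry": 0,"rz": 0.3,"gripper": 0.6},{"x": 0,"y": 0,"z": 0,"rx": 0,"ry": 0,"rz": 0,"gripper": 0.6},{"x": 0,"y": 0,"z": 0,"rx": 0,"ry": 0,"rz": 0,"gripper": 0.6}]}}

```text
time_s: 22.25
position: [0.4711, -0.2499, 0.1639]
orientation: [[0.35, 0.937, 0.0], [0.937, -0.35, 0.001], [0.001, -0.0, -1.0]]
contact_force: [-0.6, 1.2, 0.7]
finger_gap: 0.0562
finger_force: 0.0
```

```bash
python3 p.py "[[0.4695,-0.2515,0.104,-21.3,3]]"; python3 - <<'E'
from m import *
s=grab_frame("scene")
c,m=seg("scene",s,(340,175,385,210),lambda h,s,v:(s<40)&(v>100));print("scene bbox",c.min(0),c.max(0))
E
```

```text
t 22.2 at [ 471.1 -249.9  163.9] phi -20.5 tilt [0.    0.001] gap 56.2 F [-0.6  1.2  0.7]
{'x': -1, 'y': 0, 'z': 20, 'rz': np.float64(0.03)}
{'x': -1, 'y': 0, 'z': 20, 'rz': np.float64(0.04)}
{'x': 0, 'y': -1, 'z': 20, 'rz': np.float64(0.03)}
-- [ 0.4695 -0.2514  0.1039] -21.3
scene bbox [346. 175.] [373. 201.]
```

Gauge unmoved; grasp.

Call:
{"api": "apply_moves", "payload": {"rows": [{"x": -1,"y": 0,"z": 20,"rx": 0,"ry": 0,"rz": 0.1,"gripper": 0.6},{"x": -1,"y": -1,"z": 20,"rx": 0,"ry": 0,"rz": 0,"gripper": 0.6},{"x": 0,"y": 0,"z": 20,"rx": 0,"ry": 0,"rz": 0,"gripper": 0.6},{"x": 0,"y": 0,"z": 0,"rx": 0,"ry": 0,"rz": 0,"gripper": 0},{"x": 0,"y": 0,"z": 0,"rx": 0,"ry": 0,"rz": 0,"gripper": 0}], "newtons": 40}}

```text
time_s: 22.92
position: [0.4694, -0.2518, 0.1051]
orientation: [[0.363, 0.932, 0.001], [0.932, -0.363, 0.0], [0.0, 0.001, -1.0]]
contact_force: [0.3, -0.4, -0.1]
finger_gap: 0.0399
finger_force: 0.0
```

Call:
{"api": "apply_moves", "payload": {"rows": [{"x": 0,"y": 0,"z": 0,"rx": 0,"ry": 0,"rz": 0,"gripper": 0},{"x": 0,"y": 0,"z": 0,"rx": 0,"ry": 0,"rz": 0,"gripper": 0},{"x": 0,"y": 0,"z": 0,"rx": 0,"ry": 0,"rz": 0,"gripper": 0},{"x": 0,"y": 0,"z": 0,"rx": 0,"ry": 0,"rz": 0,"gripper": 0}]}}

```text
time_s: 23.42
position: [0.4686, -0.2529, 0.1051]
orientation: [[0.365, 0.931, 0.001], [0.931, -0.365, -0.0], [-0.0, 0.001, -1.0]]
contact_force: [-2.0, 0.9, 5.7]
finger_gap: 0.0178
finger_force: 40.0
```

```bash
python3 g.py "[(0,-195,150,0,6)]"
```

```text
lane xy [-163.  -344.2] z 105.1
t 23.4 at [ 468.6 -252.9  105.1] phi -21.4 tilt [ 0.001 -0.   ] gap 17.8 F [-2.   0.9  5.7]
{'x': 33, 'y': 16, 'z': -7, 'rz': np.float64(-0.47)}
{'x': 32, 'y': 18, 'z': -8, 'rz': np.float64(-0.47)}
{'x': 31, 'y': 20, 'z': -7, 'rz': np.float64(-0.47)}
{'x': 30, 'y': 21, 'z': -8, 'rz': np.float64(-0.47)}
{'x': 29, 'y': 24, 'z': -7, 'rz': np.float64(-0.47)}
{'x': 27, 'y': 25, 'z': -8, 'rz': np.float64(-0.48)}
-- [ 0.6285 -0.0998  0.1501] 1.2
```

Call:
{"api": "apply_moves", "payload": {"rows": [{"x": 0,"y": 0,"z": -40,"rx": 0,"ry": 0,"rz": 0,"gripper": 0},{"x": 33,"y": 16,"z": -5,"rx": 0,"ry": 0,"rz": -0.5,"gripper": 0},{"x": 32,"y": 18,"z": 0,"rx": 0,"ry": 0,"rz": -0.5,"gripper": 0},{"x": 31,"y": 20,"z": 0,"rx": 0,"ry": 0,"rz": -0.5,"gripper": 0},{"x": 30,"y": 21,"z": 0,"rx": 0,"ry": 0,"rz": -0.5,"gripper": 0}]}}

```text
time_s: 24.05
position: [0.5743, -0.1504, 0.1486]
orientation: [[0.092, 0.996, -0.002], [0.996, -0.092, 0.0], [-0.0, -0.002, -1.0]]
contact_force: [0.8, 0.1, -4.4]
finger_gap: 0.0179
finger_force: 40.0
```

Call:
{"api": "apply_moves", "payload": {"rows": [{"x": 29,"y": 24,"z": 0,"rx": 0,"ry": 0,"rz": -0.5,"gripper": 0},{"x": 22,"y": 25,"z": 0,"rx": 0,"ry": 0,"rz": -0.3,"gripper": 0},{"x": 0,"y": 0,"z": 0,"rx": 0,"ry": 0,"rz": 0,"gripper": 0},{"x": 0,"y": 0,"z": 0,"rx": 0,"ry": 0,"rz": 0,"gripper": 0}]}}

```text
time_s: 24.55
position: [0.625, -0.1038, 0.1484]
orientation: [[-0.017, 1.0, -0.003], [1.0, 0.017, -0.001], [-0.001, -0.003, -1.0]]
contact_force: [-0.0, -0.1, -3.8]
finger_gap: 0.0178
finger_force: 40.0
```

```bash
python3 g.py "[(0,-140,150,-0.2,2),(0,-140,115,-.2,2)]"
python3 - <<'E'
from h import *
s=grab_frame("scene");cv2.imwrite("pics/s9.png",cv2.resize(s[150:270,210:370,::-1],(800,600),interpolation=cv2.INTER_CUBIC))
E
```

```text
lane xy [  -3.5 -198.5] z 148.4
t 24.6 at [ 625.  -103.8  148.4] phi 1.0 tilt [-0.003 -0.001] gap 17.8 F [-0.  -0.1 -3.8]
{'x': 29, 'y': 2, 'z': -1, 'rz': np.float64(-0.0)}
{'x': 30, 'y': 1, 'z': -1, 'rz': np.float64(-0.0)}
-- [ 0.627  -0.0448  0.1504] 1.0
{'x': 0, 'y': 0, 'z': 18, 'rz': np.float64(-0.0)}
{'x': 0, 'y': 0, 'z': 17, 'rz': np.float64(-0.0)}
-- [ 0.627  -0.0448  0.1154] 1.0
```

View pics/s9.png

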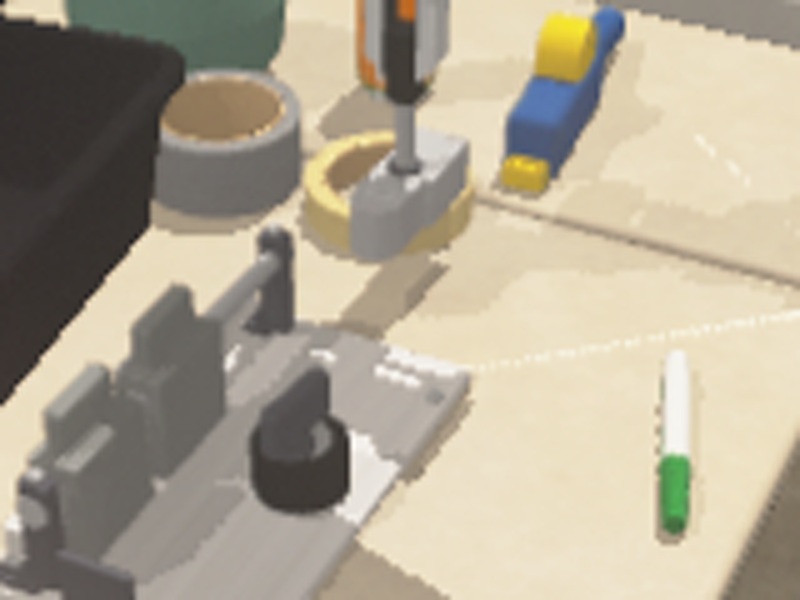

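The gauge hangs upright, pointing along the lane; I lower it at the -y end and slide it in.

Call:
{"api": "apply_moves", "payload": {"rows": [{"x": 29,"y": 2,"z": 0,"rx": 0,"ry": 0,"rz": 0,"gripper": 0},{"x": 30,"y": 1,"z": 0,"rx": 0,"ry": 0,"rz": 0,"gripper": 0},{"x": 0,"y": 0,"z": 17,"rx": 0,"ry": 0,"rz": 0,"gripper": 0},{"x": 0,"y": 0,"z": 15,"rx": 0,"ry": 0,"rz": 0,"gripper": 0},{"x": 0,"y": 0,"z": 0,"rx": 0,"ry": 0,"rz": 0,"gripper": 0}]}}

```text
time_s: 25.22
position: [0.6265, -0.0463, 0.1154]
orientation: [[-0.015, 1.0, -0.004], [1.0, 0.015, -0.001], [-0.001, -0.004, -1.0]]
contact_force: [-0.1, -0.3, -3.9]
finger_gap: 0.0174
finger_force: 40.0
```

```bash
python3 g.py "[(0,-80,115.5,-0.2,3)]"
```

```text
lane xy [  -0.8 -141. ] z 115.4
t 25.2 at [626.5 -46.3 115.4] phi 0.9 tilt [-0.004 -0.001] gap 17.4 F [-0.1 -0.3 -3.9]
{'x': 20, 'y': 0, 'z': 0, 'rz': np.float64(-0.01)}
{'x': 21, 'y': 0, 'z': 0, 'rz': np.float64(-0.0)}
{'x': 20, 'y': 1, 'z': 0, 'rz': np.float64(-0.01)}
-- [0.6265 0.0147 0.1154] 1.0
```

Call:
{"api": "apply_moves", "payload": {"rows": [{"x": 20,"y": 0,"z": 0,"rx": 0,"ry": 0,"rz": 0,"gripper": 0},{"x": 20,"y": 0,"z": 0,"rx": 0,"ry": 0,"rz": 0,"gripper": 0},{"x": 20,"y": 0,"z": 0,"rx": 0,"ry": 0,"rz": 0,"gripper": 0},{"x": 0,"y": 0,"z": 0,"rx": 0,"ry": 0,"rz": 0,"gripper": 0}]}}

```text
time_s: 25.72
position: [0.6274, 0.0202, 0.118]
orientation: [[-0.023, 1.0, 0.001], [1.0, 0.023, 0.002], [0.002, 0.001, -1.0]]
contact_force: [-0.1, 1.2, -2.6]
finger_gap: 0.0176
finger_force: 40.0
```

Call:
{"api": "apply_moves", "payload": {"rows": [{"x": 8,"y": 0,"z": 0,"rx": 0,"ry": 0,"rz": 0,"gripper": 0},{"x": 8,"y": 0,"z": 0,"rx": 0,"ry": 0,"rz": 0,"gripper": 0},{"x": 0,"y": 0,"z": 0,"rx": 0,"ry": 0,"rz": 0,"gripper": 0}]}}

```text
time_s: 26.1
position: [0.6266, 0.0329, 0.1174]
orientation: [[-0.018, 1.0, -0.001], [1.0, 0.018, 0.001], [0.001, -0.001, -1.0]]
contact_force: [-0.5, -0.1, -3.0]
finger_gap: 0.0178
finger_force: 40.0
```

```bash
python3 g.py "[(0,-25,115.5,-0.2,4)]"
```

```text
lane xy [  0.9 -61.8] z 117.4
t 26.1 at [626.6  32.9 117.4] phi 1.1 tilt [-0.001  0.001] gap 17.8 F [-0.5 -0.1 -3. ]
{'x': 9, 'y': 0, 'z': 0, 'rz': np.float64(0.0)}
{'x': 9, 'y': 0, 'z': 1, 'rz': np.float64(0.0)}
{'x': 9, 'y': -1, 'z': 0, 'rz': np.float64(0.0)}
{'x': 10, 'y': 0, 'z': 1, 'rz': np.float64(0.01)}
-- [0.6249 0.0699 0.1154] 1.0
```

Call:
{"api": "apply_moves", "payload": {"rows": [{"x": 4,"y": -1,"z": 1,"rx": 0,"ry": 0,"rz": 0,"gripper": 0},{"x": 5,"y": 0,"z": 1,"rx": 0,"ry": 0,"rz": 0,"gripper": 0},{"x": 0,"y": 0,"z": 0,"rx": 0,"ry": 0,"rz": 0,"gripper": 0}]}}

```text
time_s: 26.48
position: [0.6261, 0.0418, 0.1155]
orientation: [[-0.018, 1.0, 0.0], [1.0, 0.018, 0.001], [0.001, 0.0, -1.0]]
contact_force: [-0.2, -0.3, -3.5]
finger_gap: 0.018
finger_force: 40.0
```

Call:
{"api": "apply_moves", "payload": {"rows": [{"x": 5,"y": 0,"z": 0,"rx": 0,"ry": 0,"rz": 0,"gripper": 0},{"x": 5,"y": 0,"z": 0,"rx": 0,"ry": 0,"rz": 0,"gripper": 0},{"x": 0,"y": 0,"z": 0,"rx": 0,"ry": 0,"rz": 0,"gripper": 0}]}}

```text
time_s: 26.85
position: [0.6258, 0.052, 0.1156]
orientation: [[-0.019, 1.0, 0.0], [1.0, 0.019, 0.001], [0.001, 0.0, -1.0]]
contact_force: [0.7, -0.5, -3.7]
finger_gap: 0.0178
finger_force: 40.0
```

Call:
{"api": "apply_moves", "payload": {"rows": [{"x": 5,"y": 0,"z": 0,"rx": 0,"ry": 0,"rz": 0,"gripper": 0},{"x": 5,"y": 0,"z": 0,"rx": 0,"ry": 0,"rz": 0,"gripper": 0},{"x": 0,"y": 0,"z": 0,"rx": 0,"ry": 0,"rz": 0,"gripper": 0}]}}

```text
time_s: 27.22
position: [0.6255, 0.062, 0.1156]
orientation: [[-0.019, 1.0, 0.0], [1.0, 0.019, 0.001], [0.001, 0.0, -1.0]]
contact_force: [-0.4, 0.1, -3.6]
finger_gap: 0.0177
finger_force: 40.0
```

```bash
python3 g.py "[(0,-25,115.5,-0.2,4)]"
```

```text
lane xy [  0.5 -32.8] z 115.6
t 27.2 at [625.5  62.  115.6] phi 1.1 tilt [0.    0.001] gap 17.7 F [-0.4  0.1 -3.6]
{'x': 2, 'y': 0, 'z': 0, 'rz': np.float64(0.0)}
{'x': 2, 'y': 0, 'z': 0, 'rz': np.float64(0.0)}
{'x': 2, 'y': 0, 'z': 0, 'rz': np.float64(0.0)}
{'x': 2, 'y': 0, 'z': 0, 'rz': np.float64(0.01)}
-- [0.6254 0.07   0.1156] 1.0
```

Call:
{"api": "apply_moves", "payload": {"rows": [{"x": 6,"y": -1,"z": 1,"rx": 0,"ry": 0,"rz": 0,"gripper": 0},{"x": 0,"y": 0,"z": 1,"rx": 0,"ry": 0,"rz": 0,"gripper": 0},{"x": 0,"y": 0,"z": 0.5,"rx": 0,"ry": 0,"rz": 0,"gripper": 0},{"x": 0,"y": 0,"z": 0,"rx": 0,"ry": 0,"rz": 0,"gripper": 0}]}}

```text
time_s: 27.72
position: [0.6244, 0.0675, 0.1132]
orientation: [[-0.018, 1.0, 0.0], [1.0, 0.018, 0.001], [0.001, 0.0, -1.0]]
contact_force: [-1.6, 1.4, -0.2]
finger_gap: 0.0176
finger_force: 40.0
```

Call:
{"api": "apply_moves", "payload": {"rows": [{"x": 0,"y": 0,"z": 0.5,"rx": 0,"ry": 0,"rz": 0,"gripper": 0},{"x": 0,"y": 0,"z": 0,"rx": 0,"ry": 0,"rz": 0,"gripper": 0},{"x": 0,"y": 0,"z": 0,"rx": 0,"ry": 0,"rz": 0,"gripper": 0}]}}

```text
time_s: 28.1
position: [0.6245, 0.0673, 0.1131]
orientation: [[-0.018, 1.0, 0.0], [1.0, 0.018, 0.0], [0.0, 0.0, -1.0]]
contact_force: [-3.0, 1.4, 5.5]
finger_gap: 0.0179
finger_force: 40.0
```

```bash
python3 g.py "[]"
```

```text
lane xy [ -0.5 -27.4] z 113.1
t 28.1 at [624.5  67.3 113.1] phi 1.0 tilt [0. 0.] gap 17.9 F [-3.   1.4  5.5]
```

Call:
{"api": "apply_moves", "payload": {"rows": [{"x": 0,"y": 0,"z": -0.5,"rx": 0,"ry": 0,"rz": 0,"gripper": 0},{"x": 0,"y": 0,"z": 0,"rx": 0,"ry": 0,"rz": 0,"gripper": 0},{"x": 0,"y": 0,"z": 0,"rx": 0,"ry": 0,"rz": 0,"gripper": 0},{"x": 0,"y": 0,"z": 0,"rx": 0,"ry": 0,"rz": 0,"gripper": 0},{"x": 0,"y": 0,"z": 0,"rx": 0,"ry": 0,"rz": 0,"gripper": 0}]}}

```text
time_s: 28.72
position: [0.6245, 0.0672, 0.1131]
orientation: [[-0.018, 1.0, 0.0], [1.0, 0.018, 0.0], [0.0, 0.0, -1.0]]
contact_force: [-2.2, 2.1, 4.7]
finger_gap: 0.0176
finger_force: 40.0
```

Call:
{"api": "apply_moves", "payload": {"rows": [{"x": 0,"y": 0,"z": 0,"rx": 0,"ry": 0,"rz": 0,"gripper": 0.3},{"x": 0,"y": 0,"z": 0,"rx": 0,"ry": 0,"rz": 0,"gripper": 0.3},{"x": 0,"y": 0,"z": 0,"rx": 0,"ry": 0,"rz": 0,"gripper": 0.3},{"x": 0,"y": 0,"z": 0,"rx": 0,"ry": 0,"rz": 0,"gripper": 0.3}]}}

```text
time_s: 29.22
position: [0.6246, 0.0667, 0.1129]
orientation: [[-0.017, 1.0, 0.0], [1.0, 0.017, -0.0], [-0.0, 0.0, -1.0]]
contact_force: [0.1, 0.0, -0.6]
finger_gap: 0.0281
finger_force: 0.0
```

Call:
{"api": "apply_moves", "payload": {"rows": [{"x": 0,"y": 0,"z": 0,"rx": 0,"ry": 0,"rz": 0,"gripper": 0},{"x": 0,"y": 0,"z": 0,"rx": 0,"ry": 0,"rz": 0,"gripper": 0},{"x": 0,"y": 0,"z": 0,"rx": 0,"ry": 0,"rz": 0,"gripper": 0},{"x": 0,"y": 0,"z": 0,"rx": 0,"ry": 0,"rz": 0,"gripper": 0}]}}

```text
time_s: 29.72
position: [0.6244, 0.0669, 0.113]
orientation: [[-0.018, 1.0, -0.0], [1.0, 0.018, -0.0], [-0.0, -0.0, -1.0]]
contact_force: [0.2, 0.6, -1.0]
finger_gap: 0.0176
finger_force: 40.0
```

```bash
python3 g.py "[(0,-150,116,0,5)]"
```

```text
lane xy [ -0.5 -27.8] z 113.0
t 29.7 at [624.4  66.9 113. ] phi 1.0 tilt [-0. -0.] gap 17.6 F [ 0.2  0.6 -1. ]
{'x': -24, 'y': 0, 'z': -1, 'rz': np.float64(-0.0)}
{'x': -25, 'y': 0, 'z': -1, 'rz': np.float64(-0.01)}
{'x': -24, 'y': 0, 'z': 0, 'rz': np.float64(-0.0)}
{'x': -25, 'y': 0, 'z': -1, 'rz': np.float64(-0.01)}
{'x': -24, 'y': 1, 'z': 0, 'rz': np.float64(-0.0)}
-- [ 0.6277 -0.055   0.116 ] 1.2
```

Call:
{"api": "apply_moves", "payload": {"rows": [{"x": 0,"y": 0,"z": -2,"rx": 0,"ry": 0,"rz": 0,"gripper": 0},{"x": -15,"y": 0,"z": 0,"rx": 0,"ry": 0,"rz": 0,"gripper": 0},{"x": -30,"y": 0,"z": 0,"rx": 0,"ry": 0,"rz": 0,"gripper": 0},{"x": -40,"y": 0,"z": 0,"rx": 0,"ry": 0,"rz": 0,"gripper": 0},{"x": -40,"y": 0,"z": -10,"rx": 0,"ry": 0,"rz": 0,"gripper": 0}]}}

```text
time_s: 30.35
position: [0.6254, -0.0608, 0.124]
orientation: [[-0.017, 1.0, -0.003], [1.0, 0.017, -0.001], [-0.001, -0.003, -1.0]]
contact_force: [0.2, -1.3, -3.5]
finger_gap: 0.0179
finger_force: 40.0
```

Call:
{"api": "apply_moves", "payload": {"rows": [{"x": -40,"y": -25,"z": -30,"rx": 0,"ry": 0,"rz": 0.4,"gripper": 0},{"x": -35,"y": -25,"z": 0,"rx": 0,"ry": 0,"rz": 0.4,"gripper": 0},{"x": -30,"y": -25,"z": 0,"rx": 0,"ry": 0,"rz": 0.4,"gripper": 0},{"x": -30,"y": -20,"z": 0,"rx": 0,"ry": 0,"rz": 0.4,"gripper": 0},{"x": 0,"y": 0,"z": 0,"rx": 0,"ry": 0,"rz": 0,"gripper": 0}]}}

```text
time_s: 30.98
position: [0.5204, -0.1915, 0.1546]
orientation: [[0.211, 0.977, -0.004], [0.977, -0.211, -0.003], [-0.003, -0.003, -1.0]]
contact_force: [0.5, 0.1, -3.6]
finger_gap: 0.0176
finger_force: 40.0
```

```bash
python3 p.py "[[0.475,-0.25,0.15,-15,2],[0.475,-0.25,0.107,-15,2]]"
```

```text
t 31.0 at [ 520.4 -191.5  154.6] phi -12.2 tilt [-0.004 -0.003] gap 17.6 F [ 0.5  0.1 -3.6]
{'x': -33, 'y': -16, 'z': 2, 'rz': np.float64(0.18)}
{'x': -34, 'y': -15, 'z': 3, 'rz': np.float64(0.17)}
-- [ 0.4752 -0.2499  0.1496] -15.0
{'x': 0, 'y': 0, 'z': 21, 'rz': np.float64(0.0)}
{'x': 0, 'y': 0, 'z': 22, 'rz': np.float64(0.0)}
-- [ 0.4752 -0.2499  0.1066] -15.0
```

Call:
{"api": "apply_moves", "payload": {"rows": [{"x": -33,"y": -16,"z": 2,"rx": 0,"ry": 0,"rz": 0.2,"gripper": 0},{"x": -34,"y": -15,"z": 2,"rx": 0,"ry": 0,"rz": 0.2,"gripper": 0},{"x": 0,"y": 0,"z": 21,"rx": 0,"ry": 0,"rz": 0,"gripper": 0},{"x": 0,"y": 0,"z": 20,"rx": 0,"ry": 0,"rz": 0,"gripper": 0},{"x": 0,"y": 0,"z": 0,"rx": 0,"ry": 0,"rz": 0,"gripper": 0}]}}

```text
time_s: 31.6
position: [0.4782, -0.245, 0.1088]
orientation: [[0.258, 0.966, -0.003], [0.966, -0.258, 0.001], [0.001, -0.003, -1.0]]
contact_force: [0.8, -0.4, -3.6]
finger_gap: 0.0176
finger_force: 40.0
```

```bash
python3 p.py "[[0.475,-0.25,0.1055,-15,2]]"
```

```text
t 31.6 at [ 478.2 -245.   108.8] phi -15.0 tilt [-0.003  0.001] gap 17.6 F [ 0.8 -0.4 -3.6]
{'x': -3, 'y': -1, 'z': 2, 'rz': np.float64(0.0)}
{'x': -3, 'y': -1, 'z': 1, 'rz': np.float64(0.0)}
-- [ 0.4747 -0.2503  0.1058] -15.0
```

Call:
{"api": "apply_moves", "payload": {"rows": [{"x": 0,"y": 0,"z": 2,"rx": 0,"ry": 0,"rz": 0,"gripper": 0},{"x": 0,"y": 0,"z": 1.5,"rx": 0,"ry": 0,"rz": 0,"gripper": 0},{"x": 0,"y": 0,"z": 0,"rx": 0,"ry": 0,"rz": 0,"gripper": 0}]}}

```text
time_s: 31.98
position: [0.4795, -0.2454, 0.1069]
orientation: [[0.259, 0.966, 0.001], [0.966, -0.259, -0.0], [-0.0, 0.001, -1.0]]
contact_force: [-0.5, -0.1, -3.4]
finger_gap: 0.018
finger_force: 40.0
```

Call:
{"api": "apply_moves", "payload": {"rows": [{"x": 0,"y": 0,"z": 0.5,"rx": 0,"ry": 0,"rz": 0,"gripper": 0},{"x": 0,"y": 0,"z": 0,"rx": 0,"ry": 0,"rz": 0,"gripper": 0.5},{"x": 0,"y": 0,"z": 0,"rx": 0,"ry": 0,"rz": 0,"gripper": 0.5},{"x": 0,"y": 0,"z": 0,"rx": 0,"ry": 0,"rz": 0,"gripper": 0.5},{"x": 0,"y": 0,"z": 0,"rx": 0,"ry": 0,"rz": 0,"gripper": 0.5}]}}

```text
time_s: 32.6
position: [0.4793, -0.2453, 0.1061]
orientation: [[0.259, 0.966, 0.0], [0.966, -0.259, -0.0], [-0.0, 0.0, -1.0]]
contact_force: [0.2, 0.0, 1.0]
finger_gap: 0.0468
finger_force: 0.0
```

Call:
{"api": "apply_moves", "payload": {"rows": [{"x": 0,"y": 0,"z": -30,"rx": 0,"ry": 0,"rz": 0,"gripper": 0.5},{"x": 0,"y": 0,"z": -50,"rx": 0,"ry": 0,"rz": 0,"gripper": 0.6},{"x": 0,"y": 0,"z": -20,"rx": 0,"ry": 0,"rz": 0,"gripper": 0.6}]}}

```text
time_s: 32.98
position: [0.4805, -0.2456, 0.2086]
orientation: [[0.259, 0.966, 0.004], [0.966, -0.259, -0.002], [-0.001, 0.004, -1.0]]
contact_force: [-0.3, 0.4, 0.4]
finger_gap: 0.0564
finger_force: 0.0
```

```bash
python3 - <<'E'
from m import *
s=grab_frame("scene");t=grab_frame("top");np.save("pics/s10.npy",s);np.save("pics/t10.npy",t)
# case in top: red stripe + dark blue/black top
c,m=seg("top",t,(168,225,205,280),lambda h,s,v:v<95)
print("case z120",rect(plane("top",c,.12)),"px",c.min(0),c.max(0))
x0,y0=168,225
r=t[y0:280,x0:205].astype(int);red=(r[:,:,0]>r[:,:,1]*1.5)&(r[:,:,0]>80)
v,u=np.nonzero(red);q=plane("top",np.c_[u+x0,v+y0],.12);print("red",len(u),q[:,:2].mean(0),rect(q))
# scene top face: black top
c,m=seg("scene",s,(240,268,305,350),lambda h,s,v:(v<75)&(s<60))
print("scene black top z120",rect(plane("scene",c,.12)))
r=s.astype(int);red=(r[:,:,0]>r[:,:,1]*1.8)&(r[:,:,0]>120);red[:, :240]=0;red[:,305:]=0;red[:268]=0;red[350:]=0
v,u=np.nonzero(red);print("scene red bbox",u.min(),u.max(),v.min(),v.max())
E
python3 p.py "[]"
```

```text
case z120 (array([466.1, 278.4]), array([100.2,  51.6]), 9.7, [[412.0, 295.0], [421.0, 244.0], [520.0, 261.0], [511.0, 312.0]]) px [173. 233.] [198. 274.]
red 43 [0.46510553 0.27463773] (array([465.3, 274.7]), array([94. ,  3.3]), 9.4, [[419.0, 269.0], [419.0, 265.0], [512.0, 281.0], [511.0, 284.0]])
scene black top z120 (array([459.8, 289.8]), array([96.4, 22. ]), 9.4, [[410.0, 293.0], [414.0, 271.0], [509.0, 287.0], [506.0, 309.0]])
scene red bbox 245 300 283 299
t 33.1 at [ 480.7 -245.9  208.3] phi -15.0 tilt [ 0.005 -0.002] gap 56.8 F [-0.2  0.8  0.8]
```

```bash
python3 p.py "[[0.462,0.2905,0.18,-80.5,11]]"
```

```text
t 33.1 at [ 480.7 -245.9  208.3] phi -15.0 tilt [ 0.005 -0.002] gap 56.8 F [-0.2  0.8  0.8]
{'x': 47, 'y': -14, 'z': 3, 'rz': np.float64(0.74)}
{'x': 45, 'y': -19, 'z': 3, 'rz': np.float64(0.74)}
{'x': 43, 'y': -24, 'z': 2, 'rz': np.float64(0.75)}
{'x': 40, 'y': -28, 'z': 3, 'rz': np.float64(0.74)}
{'x': 37, 'y': -32, 'z': 2, 'rz': np.float64(0.75)}
{'x': 33, 'y': -35, 'z': 3, 'rz': np.float64(0.74)}
{'x': 30, 'y': -39, 'z': 2, 'rz': np.float64(0.75)}
{'x': 25, 'y': -42, 'z': 3, 'rz': np.float64(0.74)}
{'x': 21, 'y': -44, 'z': 2, 'rz': np.float64(0.75)}
{'x': 16, 'y': -46, 'z': 3, 'rz': np.float64(0.74)}
{'x': 12, 'y': -47, 'z': 2, 'rz': np.float64(0.75)}
-- [0.4624 0.2908 0.1803] -80.5
```

Call:
{"api": "apply_moves", "payload": {"rows": [{"x": 47,"y": -14,"z": 3,"rx": 0,"ry": 0,"rz": 0.75,"gripper": 0.6},{"x": 45,"y": -19,"z": 3,"rx": 0,"ry": 0,"rz": 0.75,"gripper": 0.6},{"x": 43,"y": -24,"z": 2,"rx": 0,"ry": 0,"rz": 0.75,"gripper": 0.6},{"x": 40,"y": -28,"z": 3,"rx": 0,"ry": 0,"rz": 0.75,"gripper": 0.6},{"x": 37,"y": -32,"z": 2,"rx": 0,"ry": 0,"rz": 0.75,"gripper": 0.6}]}}

```text
time_s: 33.7
position: [0.4701, 0.0008, 0.1917]
orientation: [[0.71, 0.705, -0.002], [0.705, -0.71, -0.0], [-0.001, -0.001, -1.0]]
contact_force: [0.6, 0.1, 0.5]
finger_gap: 0.0563
finger_force: 0.0
```

Call:
{"api": "apply_moves", "payload": {"rows": [{"x": 33,"y": -35,"z": 3,"rx": 0,"ry": 0,"rz": 0.75,"gripper": 0.6},{"x": 30,"y": -39,"z": 2,"rx": 0,"ry": 0,"rz": 0.75,"gripper": 0.6},{"x": 25,"y": -42,"z": 3,"rx": 0,"ry": 0,"rz": 0.75,"gripper": 0.6},{"x": 21,"y": -44,"z": 2,"rx": 0,"ry": 0,"rz": 0.75,"gripper": 0.6},{"x": 16,"y": -46,"z": 3,"rx": 0,"ry": 0,"rz": 0.75,"gripper": 0.6}]}}

```text
time_s: 34.33
position: [0.4629, 0.244, 0.1786]
orientation: [[0.967, 0.256, -0.001], [0.256, -0.967, -0.001], [-0.002, 0.001, -1.0]]
contact_force: [0.5, -0.1, -0.6]
finger_gap: 0.0562
finger_force: 0.0
```

Call:
{"api": "apply_moves", "payload": {"rows": [{"x": 8,"y": -40,"z": 2,"rx": 0,"ry": 0,"rz": 0.7,"gripper": 0.6},{"x": 0,"y": 0,"z": 0,"rx": 0,"ry": 0,"rz": 0,"gripper": 0.6},{"x": 0,"y": 0,"z": 0,"rx": 0,"ry": 0,"rz": 0,"gripper": 0.6}]}}

```text
time_s: 34.7
position: [0.4606, 0.2823, 0.1769]
orientation: [[0.987, 0.164, -0.001], [0.164, -0.987, -0.002], [-0.002, 0.002, -1.0]]
contact_force: [0.4, -0.2, -0.7]
finger_gap: 0.0565
finger_force: 0.0
```

```bash
python3 p.py "[[0.462,0.2905,0.145,-80.5,2],[0.462,0.2905,0.106,-80.5,2]]"
```

```text
t 34.7 at [460.6 282.3 176.9] phi -80.6 tilt [-0.001 -0.002] gap 56.5 F [ 0.4 -0.2 -0.7]
{'x': 1, 'y': -4, 'z': 16, 'rz': np.float64(-0.0)}
{'x': 2, 'y': -4, 'z': 16, 'rz': np.float64(-0.01)}
-- [0.4622 0.2907 0.1449] -80.5
{'x': 0, 'y': 0, 'z': 19, 'rz': np.float64(0.0)}
{'x': 0, 'y': 0, 'z': 20, 'rz': np.float64(0.0)}
-- [0.4622 0.2907 0.1059] -80.5
```

Call:
{"api": "apply_moves", "payload": {"rows": [{"x": 1,"y": -4,"z": 16,"rx": 0,"ry": 0,"rz": 0,"gripper": 0.6},{"x": 2,"y": -4,"z": 16,"rx": 0,"ry": 0,"rz": 0,"gripper": 0.6},{"x": 0,"y": 0,"z": 19,"rx": 0,"ry": 0,"rz": 0,"gripper": 0.6},{"x": 0,"y": 0,"z": 20,"rx": 0,"ry": 0,"rz": 0,"gripper": 0.6},{"x": 0,"y": 0,"z": 0,"rx": 0,"ry": 0,"rz": 0,"gripper": 0}], "newtons": 20}}

```text
time_s: 35.33
position: [0.4615, 0.2907, 0.1048]
orientation: [[0.987, 0.163, -0.004], [0.163, -0.987, -0.003], [-0.004, 0.002, -1.0]]
contact_force: [0.9, 0.2, -0.6]
finger_gap: 0.0493
finger_force: 0.0
```

Call:
{"api": "apply_moves", "payload": {"rows": [{"x": 0,"y": 0,"z": 0,"rx": 0,"ry": 0,"rz": 0,"gripper": 0},{"x": 0,"y": 0,"z": 0,"rx": 0,"ry": 0,"rz": 0,"gripper": 0},{"x": 0,"y": 0,"z": 0,"rx": 0,"ry": 0,"rz": 0,"gripper": 0},{"x": 0,"y": 0,"z": 0,"rx": 0,"ry": 0,"rz": 0,"gripper": 0}]}}

```text
time_s: 35.83
position: [0.4632, 0.2923, 0.1076]
orientation: [[0.987, 0.163, 0.001], [0.163, -0.987, 0.001], [0.001, -0.0, -1.0]]
contact_force: [-0.1, 0.3, 2.0]
finger_gap: 0.0281
finger_force: 20.0
```

```bash
python3 - <<'E'
from m import *
t=grab_frame("top")
c,m=seg("top",t,(168,225,205,280),lambda h,s,v:v<95);print(c.min(0),c.max(0))
E
python3 g.py "[]"
```

```text
[168. 233.] [204. 274.]
lane xy [-157.1  200.9] z 107.6
t 35.9 at [463.1 292.3 107.6] phi -80.6 tilt [0.001 0.001] gap 28.3 F [-1.  -0.1  3.6]
```

```bash
python3 g.py "[(-157,201,225,-81.7,2),(-1,0,225,-0.2,12)]"
```

```text
lane xy [-157.1  200.9] z 107.6
t 35.9 at [463.1 292.3 107.6] phi -80.6 tilt [0.001 0.001] gap 28.3 F [-1.  -0.1  3.6]
{'x': 0, 'y': 0, 'z': -59, 'rz': np.float64(-0.01)}
{'x': 0, 'y': 0, 'z': -58, 'rz': np.float64(-0.0)}
-- [0.4631 0.2923 0.2246] -80.5
{'x': 10, 'y': 18, 'z': 0, 'rz': np.float64(-0.85)}
{'x': 8, 'y': 20, 'z': 0, 'rz': np.float64(-0.85)}
{'x': 6, 'y': 20, 'z': 0, 'rz': np.float64(-0.85)}
{'x': 3, 'y': 21, 'z': 0, 'rz': np.float64(-0.85)}
{'x': 1, 'y': 21, 'z': 0, 'rz': np.float64(-0.85)}
{'x': -2, 'y': 21, 'z': 0, 'rz': np.float64(-0.85)}
{'x': -4, 'y': 21, 'z': 0, 'rz': np.float64(-0.85)}
{'x': -6, 'y': 20, 'z': 0, 'rz': np.float64(-0.85)}
{'x': -9, 'y': 19, 'z': 0, 'rz': np.float64(-0.85)}
{'x': -11, 'y': 18, 'z': 0, 'rz': np.float64(-0.85)}
{'x': -13, 'y': 17, 'z': 0, 'rz': np.float64(-0.84)}
{'x': -16, 'y': 16, 'z': 0, 'rz': np.float64(-0.85)}
-- [0.6237 0.0945 0.2246] 1.0
```

Call:
{"api": "apply_moves", "payload": {"rows": [{"x": 0,"y": 0,"z": -39,"rx": 0,"ry": 0,"rz": 0,"gripper": 0},{"x": 0,"y": 0,"z": -40,"rx": 0,"ry": 0,"rz": 0,"gripper": 0},{"x": 0,"y": 0,"z": -40,"rx": 0,"ry": 0,"rz": 0,"gripper": 0},{"x": 10,"y": 18,"z": 0,"rx": 0,"ry": 0,"rz": -0.85,"gripper": 0},{"x": 8,"y": 20,"z": 0,"rx": 0,"ry": 0,"rz": -0.85,"gripper": 0}], "newtons": 30}}

```text
time_s: 36.5
position: [0.4887, 0.2589, 0.2265]
orientation: [[0.918, 0.395, 0.0], [0.395, -0.918, 0.0], [0.001, -0.0, -1.0]]
contact_force: [0.0, 0.4, -0.7]
finger_gap: 0.0281
finger_force: 30.0
```

Call:
{"api": "apply_moves", "payload": {"rows": [{"x": 6,"y": 20,"z": 0,"rx": 0,"ry": 0,"rz": -0.85,"gripper": 0},{"x": 3,"y": 21,"z": 0,"rx": 0,"ry": 0,"rz": -0.85,"gripper": 0},{"x": 1,"y": 21,"z": 0,"rx": 0,"ry": 0,"rz": -0.85,"gripper": 0},{"x": -2,"y": 21,"z": 0,"rx": 0,"ry": 0,"rz": -0.85,"gripper": 0},{"x": -4,"y": 21,"z": 0,"rx": 0,"ry": 0,"rz": -0.85,"gripper": 0}]}}

```text
time_s: 37.12
position: [0.5549, 0.176, 0.2256]
orientation: [[0.541, 0.841, -0.001], [0.841, -0.541, -0.0], [-0.001, -0.001, -1.0]]
contact_force: [0.3, -0.1, -1.4]
finger_gap: 0.0279
finger_force: 30.0
```

Call:
{"api": "apply_moves", "payload": {"rows": [{"x": -6,"y": 20,"z": 0,"rx": 0,"ry": 0,"rz": -0.85,"gripper": 0},{"x": -9,"y": 19,"z": 0,"rx": 0,"ry": 0,"rz": -0.85,"gripper": 0},{"x": -11,"y": 18,"z": 0,"rx": 0,"ry": 0,"rz": -0.85,"gripper": 0},{"x": -13,"y": 17,"z": 0,"rx": 0,"ry": 0,"rz": -0.85,"gripper": 0},{"x": 0,"y": 0,"z": 0,"rx": 0,"ry": 0,"rz": 0,"gripper": 0}]}}

```text
time_s: 37.75
position: [0.6091, 0.1094, 0.2252]
orientation: [[0.106, 0.994, -0.001], [0.994, -0.106, -0.001], [-0.001, -0.001, -1.0]]
contact_force: [-0.6, 0.2, -2.4]
finger_gap: 0.0284
finger_force: 30.0
```

```bash
python3 g.py "[(-1,0,225,-0.2,2)]"
```

```text
lane xy [-15.   15.1] z 225.2
t 37.8 at [609.1 109.4 225.2] phi -6.1 tilt [-0.001 -0.001] gap 28.4 F [-0.6  0.2 -2.4]
{'x': -7, 'y': 8, 'z': 0, 'rz': np.float64(-0.44)}
{'x': -7, 'y': 7, 'z': 0, 'rz': np.float64(-0.44)}
-- [0.623  0.0943 0.2252] 1.0
```

Call:
{"api": "apply_moves", "payload": {"rows": [{"x": -7,"y": 8,"z": 0,"rx": 0,"ry": 0,"rz": -0.45,"gripper": 0},{"x": -7,"y": 8,"z": 0,"rx": 0,"ry": 0,"rz": -0.45,"gripper": 0},{"x": 0,"y": 0,"z": 0,"rx": 0,"ry": 0,"rz": 0,"gripper": 0},{"x": 0,"y": 0,"z": 0,"rx": 0,"ry": 0,"rz": 0,"gripper": 0}]}}

```text
time_s: 38.25
position: [0.6228, 0.0978, 0.2259]
orientation: [[-0.024, 1.0, -0.001], [1.0, 0.024, 0.001], [0.001, -0.001, -1.0]]
contact_force: [0.6, -0.4, -1.9]
finger_gap: 0.0283
finger_force: 30.0
```

```bash
python3 g.py "[(-.7,0,160,-0.2,3)]"
```

```text
lane xy [-1.6  3.1] z 225.9
t 38.2 at [622.8  97.8 225.9] phi 1.4 tilt [-0.001  0.001] gap 28.3 F [ 0.6 -0.4 -1.9]
{'x': -1, 'y': 0, 'z': 22, 'rz': np.float64(0.02)}
{'x': -1, 'y': 0, 'z': 22, 'rz': np.float64(0.01)}
{'x': -1, 'y': 1, 'z': 22, 'rz': np.float64(0.02)}
-- [0.6238 0.0948 0.1599] 1.0
```

Call:
{"api": "apply_moves", "payload": {"rows": [{"x": -1,"y": 1,"z": 22,"rx": 0,"ry": 0,"rz": 0,"gripper": 0},{"x": -1,"y": 0,"z": 22,"rx": 0,"ry": 0,"rz": 0,"gripper": 0},{"x": -1,"y": 0,"z": 22,"rx": 0,"ry": 0,"rz": 0,"gripper": 0},{"x": 0,"y": 0,"z": 0,"rx": 0,"ry": 0,"rz": 0,"gripper": 0}]}}

```text
time_s: 38.75
position: [0.6229, 0.094, 0.1585]
orientation: [[-0.025, 1.0, -0.004], [1.0, 0.025, -0.001], [-0.001, -0.004, -1.0]]
contact_force: [0.4, -0.5, -1.3]
finger_gap: 0.0281
finger_force: 30.0
```

```bash
python3 g.py "[(-.7,0,117.5,-0.2,4)]"
```

```text
lane xy [-1.5 -0.7] z 158.5
t 38.8 at [622.9  94.  158.5] phi 1.4 tilt [-0.004 -0.001] gap 28.1 F [ 0.4 -0.5 -1.3]
{'x': 0, 'y': 0, 'z': 10, 'rz': np.float64(0.01)}
{'x': 0, 'y': 0, 'z': 10, 'rz': np.float64(0.01)}
{'x': 0, 'y': 0, 'z': 11, 'rz': np.float64(0.02)}
{'x': 1, 'y': 1, 'z': 10, 'rz': np.float64(0.01)}
-- [0.6239 0.095  0.1175] 1.0
```

Call:
{"api": "apply_moves", "payload": {"rows": [{"x": 0,"y": 0.5,"z": 10,"rx": 0,"ry": 0,"rz": 0,"gripper": 0},{"x": 0,"y": 0,"z": 10,"rx": 0,"ry": 0,"rz": 0,"gripper": 0},{"x": 0,"y": 0,"z": 10,"rx": 0,"ry": 0,"rz": 0,"gripper": 0},{"x": 0,"y": 0,"z": 10,"rx": 0,"ry": 0,"rz": 0,"gripper": 0},{"x": 0,"y": 0,"z": 0,"rx": 0,"ry": 0,"rz": 0,"gripper": 0}]}}

```text
time_s: 39.38
position: [0.625, 0.0934, 0.119]
orientation: [[-0.024, 1.0, -0.001], [1.0, 0.024, -0.0], [-0.0, -0.001, -1.0]]
contact_force: [-0.3, 1.0, -2.2]
finger_gap: 0.0285
finger_force: 30.0
```

Call:
{"api": "apply_moves", "payload": {"rows": [{"x": 0,"y": 0,"z": 1,"rx": 0,"ry": 0,"rz": 0,"gripper": 0},{"x": 0,"y": 0,"z": 1,"rx": 0,"ry": 0,"rz": 0,"gripper": 0},{"x": 0,"y": 0,"z": 0,"rx": 0,"ry": 0,"rz": 0,"gripper": 0}]}}

```text
time_s: 39.75
position: [0.6251, 0.0936, 0.1181]
orientation: [[-0.025, 1.0, -0.0], [1.0, 0.025, -0.0], [-0.0, -0.0, -1.0]]
contact_force: [-2.2, -0.6, -0.2]
finger_gap: 0.0278
finger_force: 30.0
```

Call:
{"api": "apply_moves", "payload": {"rows": [{"x": 0,"y": -1,"z": 1,"rx": 0,"ry": 0,"rz": 0,"gripper": 0},{"x": 0,"y": 0,"z": 0,"rx": 0,"ry": 0,"rz": 0,"gripper": 0},{"x": 0,"y": 0,"z": 0,"rx": 0,"ry": 0,"rz": 0,"gripper": 0}]}}

```text
time_s: 40.12
position: [0.6247, 0.0937, 0.1171]
orientation: [[-0.024, 1.0, 0.001], [1.0, 0.024, 0.0], [0.0, 0.001, -1.0]]
contact_force: [-0.6, 0.3, -1.2]
finger_gap: 0.0281
finger_force: 30.0
```

Call:
{"api": "apply_moves", "payload": {"rows": [{"x": 0,"y": 0,"z": 1,"rx": 0,"ry": 0,"rz": 0,"gripper": 0},{"x": 0,"y": 0,"z": 0,"rx": 0,"ry": 0,"rz": 0,"gripper": 0},{"x": 0,"y": 0,"z": 0,"rx": 0,"ry": 0,"rz": 0,"gripper": 0}]}}

```text
time_s: 40.5
position: [0.6245, 0.0936, 0.116]
orientation: [[-0.024, 1.0, 0.0], [1.0, 0.024, 0.0], [0.0, 0.0, -1.0]]
contact_force: [0.1, 0.4, -1.6]
finger_gap: 0.0279
finger_force: 30.0
```

Call:
{"api": "apply_moves", "payload": {"rows": [{"x": 0,"y": 0,"z": 0.5,"rx": 0,"ry": 0,"rz": 0,"gripper": 0},{"x": 0,"y": 0,"z": 0,"rx": 0,"ry": 0,"rz": 0,"gripper": 0},{"x": 0,"y": 0,"z": 0,"rx": 0,"ry": 0,"rz": 0,"gripper": 0}]}}

```text
time_s: 40.88
position: [0.6244, 0.0935, 0.1156]
orientation: [[-0.024, 1.0, 0.0], [1.0, 0.024, -0.0], [-0.0, 0.0, -1.0]]
contact_force: [-0.4, -0.3, 0.1]
finger_gap: 0.0282
finger_force: 30.0
```

Call:
{"api": "apply_moves", "payload": {"rows": [{"x": 0,"y": 0,"z": 0.5,"rx": 0,"ry": 0,"rz": 0,"gripper": 0},{"x": 0,"y": 0,"z": 0,"rx": 0,"ry": 0,"rz": 0,"gripper": 0},{"x": 0,"y": 0,"z": 0,"rx": 0,"ry": 0,"rz": 0,"gripper": 0}]}}

```text
time_s: 41.25
position: [0.6245, 0.0935, 0.1156]
orientation: [[-0.024, 1.0, 0.001], [1.0, 0.024, -0.0], [-0.0, 0.001, -1.0]]
contact_force: [-0.4, -1.0, 5.8]
finger_gap: 0.0282
finger_force: 30.0
```

Call:
{"api": "apply_moves", "payload": {"rows": [{"x": 0,"y": 0,"z": 0,"rx": 0,"ry": 0,"rz": 0,"gripper": 0.45},{"x": 0,"y": 0,"z": 0,"rx": 0,"ry": 0,"rz": 0,"gripper": 0.45},{"x": 0,"y": 0,"z": 0,"rx": 0,"ry": 0,"rz": 0,"gripper": 0.45},{"x": 0,"y": 0,"z": -30,"rx": 0,"ry": 0,"rz": 0,"gripper": 0.45},{"x": 0,"y": 0,"z": -50,"rx": 0,"ry": 0,"rz": 0,"gripper": 0.45}]}}

```text
time_s: 41.88
position: [0.6228, 0.0932, 0.194]
orientation: [[-0.025, 1.0, -0.004], [1.0, 0.025, -0.001], [-0.001, -0.004, -1.0]]
contact_force: [0.7, -0.4, 0.8]
finger_gap: 0.0422
finger_force: 0.0
```

Call:
{"api": "apply_moves", "payload": {"rows": [{"x": -40,"y": -40,"z": -40,"rx": 0,"ry": 0,"rz": 0,"gripper": 0.45},{"x": -50,"y": -50,"z": 0,"rx": 0,"ry": 0,"rz": 0,"gripper": 0.45},{"x": -50,"y": -50,"z": 0,"rx": 0,"ry": 0,"rz": 0,"gripper": 0.45},{"x": 0,"y": 0,"z": 0,"rx": 0,"ry": 0,"rz": 0,"gripper": 0.45}]}}

```text
time_s: 42.38
position: [0.4993, -0.0385, 0.2309]
orientation: [[-0.018, 1.0, -0.003], [1.0, 0.018, -0.003], [-0.003, -0.003, -1.0]]
contact_force: [0.8, -0.3, 0.2]
finger_gap: 0.0422
finger_force: 0.0
```

```bash
python3 - <<'E'
from g import *
s=grab_frame("scene");t=grab_frame("top")
o=np.zeros((560,800,3),np.uint8)
o[:560,:560]=cv2.resize(s[140:300,200:360,::-1],(560,560),interpolation=cv2.INTER_CUBIC)
o[:240,560:]=cv2.resize(t[160:230,205:275,::-1],(240,240),interpolation=cv2.INTER_CUBIC)
o[240:480,560:]=cv2.resize(s[145:215,335:405,::-1],(240,240),interpolation=cv2.INTER_CUBIC)
cv2.imwrite("pics/end.png",o)
E
python3 p.py "[]"
```

```text
t 42.5 at [503.3 -34.  231.5] phi 1.3 tilt [0.001 0.   ] gap 42.2 F [1.1 0.8 0.6]
```

View pics/end.png

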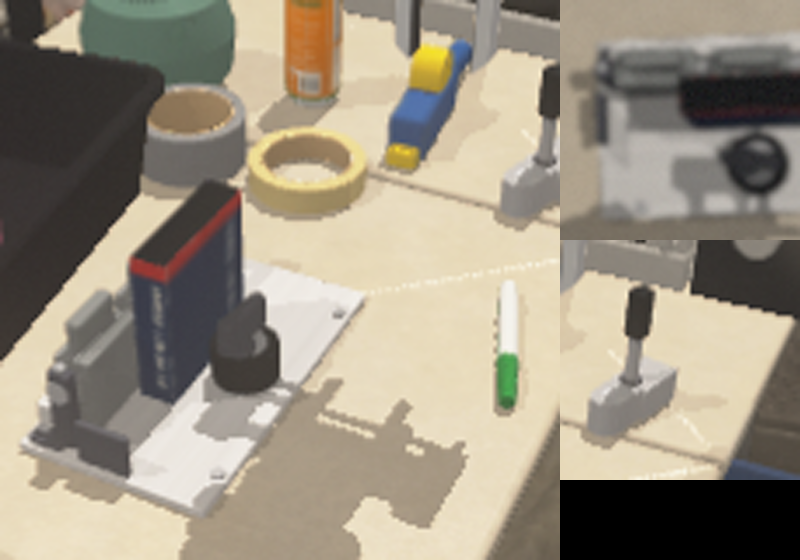

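The case stands upright in the lane between roller and shoes (crop (185,300)), both shoes still hang, and the gauge stands on the table, with bystanders untouched.

```bash
python3 -c "
from workcell import *
print(sign_off())"
```

```text
the job is handed in; nothing more can be done
None
```

The job is handed in at about 42 s: both shoes hang on the rod, the bolt is at about 1.44 rad, the gauge nose went in without being forced and the gauge is back on the table, and the case stands in the lane; the sign-off gave no verdict.

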